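# Lay a sample jar in the light fixture and hold its shutter open at the mark

## Robot

A 7-joint arm with a two-finger parallel gripper is mounted at the origin on the work surface. World frame = base frame: x ahead of the robot, y to its left, z up, the work surface at z = 0. Lengths are in m, angles in degrees, forces in N, time in s.
With the tool pointing down it reaches from about 0.4 to 0.75 m from the base axis. Payload 19.5 kg.
Tool frame: the origin (TCP) lies at the very end of the fingers, on their centre line; the grasp point (between the pads) lies 19 mm behind it; z points along the fingers, y is the line along which they close (so a half turn about z gives the same grasp; the last joint's range is limited). The gripper opens to 85 mm and grips with 20 to 120 N. Pads are 22 mm wide; open, the fingers measure 114 mm over their backs; the gripper's body (76 mm by 85 mm) begins 54 mm behind the grasp point. The pads swing forward as they close: fully open they stand 13 mm farther back than shut.
Start: joints at [-70.629, 40.479, -1.581, 85.061, 1.261, 54.483, -4.326], TCP at [0.213, 0.534, 0.231] pointing down, gripper open.
Joint ranges: [-155.06, 155.06], [-18.47, 123.98], [-90, 86.84], [0, 140.48], [-83.41, 263.41], [0, 116], [-161.91, 161.91]. Speed limits (degrees/s): [108.29, 108.29, 147.25, 147.25, 172.46, 172.46, 172.46].

## Interface

Orientations are given as a 3x3 rotation matrix whose columns are the frame's x, y, z axes.
In Python, from bench import sense, read_camera, job_done gives the robot as it stands.
- The arm moves only by the tool jog_arm, never from a script. Its argument "steps" is a list of rows, each a list of 3 entries, a list of its own where there are three numbers: the shift along the tool's x, y, z as a fraction of full scale, then the turn, a rotation vector about the tool's x, y, z as a fraction of full scale, then the opening, from 0 (shut) to 1 (fully open). A call has 1 to 20 rows; each row shifts and turns the commanded pose from where the row before left it, along the tool's axes as they then stand; what a row does not reach is not made up. Full scale, the value 1, is 0.15 m for a shift and 2 rad for a turn. A row lasts 1/10 s, in which the tool goes at most 50 mm and 8.59 degrees, less where a joint would pass 70% of its speed; a pose out of reach is approached as far as the arm can. A call with a number of a shift or a turn outside -1 to 1 is refused whole. A call with a gripper value outside its range is refused whole. The fingers move at their own pace and stop on an object; "squeeze" is the grip in N (left out, the last holds). Time passes only in rows, so rows that do not move let the fingers close. It gives the time, the measured TCP pose, the force, the opening and the grip force at its end, in the units of the state.
- sense(): the state, without advancing time (a new reading comes with each control period).
- read_camera(name): name is "scene" or "top" or "wrist"; returns a dict with "image" (420x560x3 uint8, red, green, blue), "camera_matrix" (3x3 intrinsics, pixels), "world_from_camera" (4x4, takes a point from camera to world coordinates). Camera axes: x right, y up, looking along -z (the intrinsics and any distortion apply to the point x, -y, -z); pixel columns grow to the right and rows downward; lengths in m; the calibration is good to about 2 mm. A picture is of the moment at which its call begins. There is no depth.
- job_done(): hands the job in; it is judged then, once.
The state is a dict: "clock": time; "joints": joint angles; "joint_vel": joint speeds; "joint_efforts": joint torques, N m; "position": TCP position; "tool_rot": TCP orientation; "wrist_force": force on the tool from outside, world axes, zero at the start; "ft_torque": the same for the moment, N m; "finger_gap": finger opening in m; "finger_force": force on a finger pad.
Only numpy, scipy, OpenCV 4.12 (cv2) and the standard library are available. Lean on these libraries where they do the work, as an engineer would, in place of code of your own. Each camera call takes 0.05 s, during which the arm holds its last target. There are 200 camera calls.

## Task

Take the amber jar from the bench and lay it on its side in the two black saddles of the light fixture, resting in both, without dropping or toppling it, and let go of it. Then pull the fixture's blue spring shutter tab out until its red pointer lines up with the white line on the green marker, and finish while still holding it there: the spring would close it if you let go. Leave the tub, the beaker, the brass weight and the green marker where they are.

Things in the scene. Friction and masses are not known exactly. Their poses are not given: they have to be found in the camera images.
- jar: Sample jar, loose, standing upright at first: amber glass cylinder 40 mm in diameter, 100 mm tall (top 4 mm bevelled), with a white cap 32 mm in diameter and 20 mm tall; 120 mm overall, about 0.14 kg. Origin: centre of its underside; z runs along its axis to the cap. It may lie either way round in the cradle.
- jar_mid (a point): Point on the jar's axis 50 mm above its underside, the middle of its amber part; it belongs midway between the two saddles.
- fixture: Light fixture, fixed: white slab 260 (x) x 190 (y) x 30 mm tall carrying two black V saddles, a lamp window between them, a shutter with a blue tab. Origin on the bench under the cradle's middle; slab spans x -180 to +80, y -95 to +95 mm. Its -x, roughly towards the robot, is the shutter's pull direction; the jar lies along its y.
- cradle (a point): Where jar_mid is when the jar lies in the cradle: 78 mm above the bench, midway between the saddles; axes as the fixture's. Saddles: 8 mm thick, centred 39 mm either way along y, open 45 degree Vs, upper edges 20 mm to either side and 8 mm below this point (23 mm with wall), V bottoms 28 mm below. No end walls; between them free down to 34 mm above the bench.
- shutter: Spring-return shutter: thin dark steel plate on the slab with an upright blue tab, sliding along the fixture's x. Origin: slab top under the middle of the tab; closed, 85 mm from the cradle's middle towards the fixture's -x. Travel 70 mm towards -x. The spring pulls it shut with about 4.5 N when closed, 1.1 N more per 10 mm (7 to 10 N at the marker).
- tab (a point): Centre of the shutter's blue tab's upper half, 60 mm above the bench, 15 mm below the tab's top. The tab is 12 mm thick (fixture's x), 34 mm wide (fixture's y) and its top is 75 mm above the bench (44 mm above the slab).
- pointer (a point): Tip of the shutter's red pointer, a thin bar 4 mm wide that stands out from the foot of the tab towards the fixture's +y; it is in line with the middle of the tab, 59 mm to the side, 35 mm above the bench.
- mark_line (a point): White line across the green marker (10 x 16 x 6 mm), at the marker's edge nearest the pointer, 61 mm to the fixture's +y side, 35 mm above the bench; axes as the fixture's. Set 24 to 48 mm out (towards fixture -x) from the closed pointer; stays put unless pushed hard. The shutter is right when pointer and mark_line agree along the fixture's x.
- tub: Bystander: white plastic tub with a blue lid, 54 mm in diameter, 75 mm tall. Origin: centre of its underside.
- beaker: Bystander: small glass beaker, 56 mm across the rim, 75 mm tall. Origin: centre of its underside.
- weight: Bystander: brass calibration weight with a knob, 38 mm in diameter, 62 mm tall, 0.4 kg. Origin: centre of its underside.
There are look-alikes about, which are no part of the job. There is more than one size of the jar; the job needs the smallest.

How it is judged:
By the outcome, as a careful person would: the job done as asked, in the order asked, and still so for the second after the job is handed in, while the arm keeps its last pose, push and grip.
It also fails if it takes over 48 s, if anything falls off the work surface, if the arm or the gripper's body presses on something with over 40 N, if the wrist force passes 120 N, or if a joint passes its speed limit or range.

## Working session

There is one attempt and no reset: what is moved stays moved. The work goes in short steps, Python scripts to look and compute and a tool call to move; the robot and the scene stay as the last step left them, time stands still between calls to the robot, and variables do not carry over. Pictures are saved under pics/ and viewed, at most 10 in all, crops included, and the job is handed in when it is done.

Besides the shell and the picture viewer there is one more tool, called after "Emit:" as name([rows], argument=value, ...), one row to a line, values as JSON. jog_arm: Moves the arm, as the interface text tells. Shift numbers are shares of 0.15 m and turn numbers shares of 2 rad, none past 1 either way. Its arguments: {"type":"object","properties":{"steps":{"type":"array"},"squeeze":{"type":"number"}},"required":["steps"]}

```bash
mkdir -p pics; cat > h.py <<'E'
import numpy as np, cv2, json
from bench import sense, read_camera
def grab(n,tag):
    c=read_camera(n); cv2.imwrite(f'pics/{tag}.png',c['image'][:,:,::-1])
    np.savez(f'{tag}.npz',**{k:c[k] for k in('image','camera_matrix','world_from_camera')}); return c
def load(tag): return dict(np.load(f'{tag}.npz'))
def ray(c,u,v):
    K=c['camera_matrix'];T=c['world_from_camera']
    d=np.linalg.solve(K,[u,v,1.]);d=T[:3,:3]@[d[0],-d[1],-d[2]];return T[:3,3],d
def onz(c,u,v,z):
    o,d=ray(c,u,v);return o+d*(z-o[2])/d[2]
def proj(c,p):
    T=c['world_from_camera'];q=T[:3,:3].T@(np.array(p)-T[:3,3]);q=c['camera_matrix']@[q[0],-q[1],-q[2]];return q[:2]/q[2]
E
python3 - <<'E'
from h import *
np.set_printoptions(precision=4,suppress=True)
a=grab('scene','s0');b=grab('top','t0')
for c in(a,b):print(c['camera_matrix'].tolist(),c['world_from_camera'].round(4).tolist(), list(c.keys()))
s=sense();print(s)
cv2.imwrite('pics/both.png',cv2.resize(np.vstack([a['image'],b['image']])[:,:,::-1],(400,600)) )
E
```

```text
[[397.9217812868305, 0.0, 287.80453889494345], [0.0, 397.9217812868305, 211.9557543589971], [0.0, 0.0, 1.0]] [[-0.617, -0.6407, 0.4569, 0.9084], [0.787, -0.5028, 0.3576, 0.2901], [0.0006, 0.5802, 0.8145, 0.7846], [0.0, 0.0, 0.0, 1.0]] ['image', 'camera_matrix', 'world_from_camera']
[[430.7610543582915, 0.0, 281.83724118967996], [0.0, 430.7610543582915, 208.60468332027176], [0.0, 0.0, 1.0]] [[-0.0108, 0.9944, -0.1048, 0.398], [-0.9996, -0.008, 0.0272, -0.0207], [0.0263, 0.1051, 0.9941, 1.1635], [0.0, 0.0, 0.0, 1.0]] ['image', 'camera_matrix', 'world_from_camera']
{'clock': 0.1, 'joints': array([-70.6272,  40.5048,  -1.5811,  85.0802,   1.2605,  54.4825,
        -4.3269]), 'joint_vel': array([ 0.0855, -0.0297,  0.0562, -0.0481,  0.0521, -0.0573,  0.0171]), 'joint_efforts': array([  0.0036, -88.4264,   1.2373, -23.645 ,   0.0171,   0.005 ,
        -0.    ]), 'position': array([0.2131, 0.5338, 0.2309]), 'tool_rot': array([[-0.9287,  0.3708, -0.0003],
       [ 0.3708,  0.9287, -0.0008],
       [-0.    , -0.0009, -1.    ]]), 'wrist_force': array([ 0.6397, -0.1607,  0.4372]), 'ft_torque': array([-0.0067,  0.0255, -0.0389]), 'finger_force': 0.0, 'finger_gap': 0.0857227634955326}
```

View pics/t0.png

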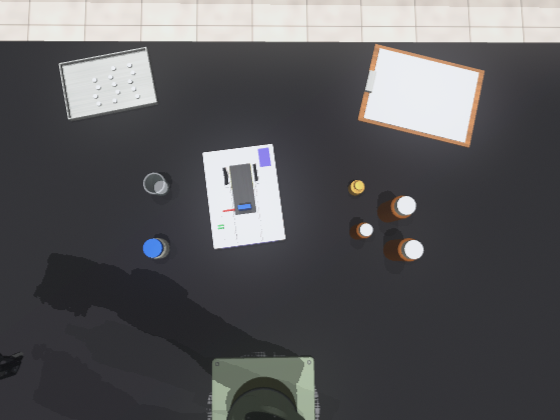

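View pics/s0.png

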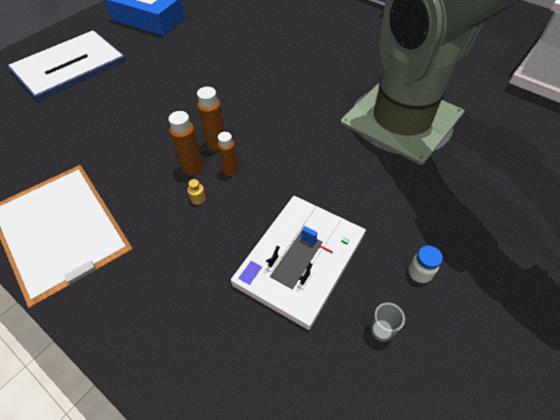

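Top view: amber jars at (403,206), (411,250) and (365,230). The one at (365,230) has a clearly smaller cap and body, so it fits the smallest. The brass weight is at (357,187), the tub at (155,248) and the beaker at (155,184). The fixture is around (244,196), with its tab at (244,207), red pointer at (229,210) and green marker at (221,227). Scene view: the small jar is at (227,155), with the two bigger ones at (188,145) and (210,120).

```bash
cat > m.py <<'E'
from h import *
np.set_printoptions(precision=4,suppress=True)
a=load('s0');b=load('t0')
def mask(c,lo,hi,box):
    h=cv2.cvtColor(c['image'],cv2.COLOR_RGB2HSV);m=cv2.inRange(h,lo,hi)
    z=np.zeros_like(m);x0,y0,x1,y1=box;z[y0:y1,x0:x1]=m[y0:y1,x0:x1];return z
def cen(m):
    n,l,s,ce=cv2.connectedComponentsWithStats(m)
    if n<2:return None
    k=1+s[1:,4].argmax();return ce[k],s[k]
for nm,box in dict(small=(345,215,385,245),j1=(385,190,420,220),j2=(395,235,430,265)).items():
    r=cen(mask(b,(0,0,150),(180,70,255),box));print(nm,'cap',r)
    for z in(.12,.15,.19):print(z,onz(b,*r[0],z)[:2],'diam mm',1e3*np.sqrt(4*r[1][4]/np.pi)*(1.1635-z)/430)
r=cen(mask(a,(0,0,150),(180,70,255),(215,130,240,150)));print('scene small cap',r,onz(a,*r[0],.115))
# fixture slab
m=mask(b,(0,0,170),(180,60,255),(195,135,295,255));m=cv2.morphologyEx(m,cv2.MORPH_CLOSE,np.ones((25,25)))
ct=max(cv2.findContours(m,0,2)[0],key=cv2.contourArea);R=cv2.minAreaRect(ct);bx=cv2.boxPoints(R);P=np.array([onz(b,*q,.03)[:2] for q in bx]);print('slab',bx,P,[np.linalg.norm(P[i]-P[i-1]) for i in range(4)],P.mean(0))
for nm,lo,hi,box,z in [('green',(45,80,60),(85,255,255),(205,215,235,240),.036),('red',(0,120,90),(8,255,255),(210,195,245,220),.036),('blue',(100,130,60),(118,255,255),(230,195,260,220),.075),('purple',(118,90,60),(140,255,255),(250,140,280,175),.031),('brass',(15,80,60),(35,255,255),(340,175,375,200),.06),('tublid',(100,130,60),(120,255,255),(135,230,170,265),.075)]:
    mm=mask(b,lo,hi,box);r=cen(mm)
    if r: print(nm,r[0],r[1],onz(b,*r[0],z)[:2])
i=cv2.resize(b['image'][135:260,195:295],None,fx=4,fy=4,interpolation=cv2.INTER_CUBIC);j=cv2.resize(b['image'][170:270,340:435],None,fx=4,fy=4,interpolation=cv2.INTER_CUBIC)
o=np.zeros((500,790,3),np.uint8);o[:500,:400]=i;o[:400,405:785]=j;cv2.imwrite('pics/crop1.png',o[:,:,::-1])
E
python3 m.py
```

```text
small cap (array([365.8897, 229.2647]), array([360, 223,  13,  13, 136], dtype=int32))
0.12 [ 0.4558 -0.2536] diam mm 31.93364634617395
0.15 [ 0.4541 -0.247 ] diam mm 31.01557314024658
0.19 [ 0.4519 -0.238 ] diam mm 29.79147553234341
j1 cap (array([406.0069, 204.9654]), array([397, 196,  19,  19, 289], dtype=int32))
0.12 [ 0.5146 -0.3547] diam mm 46.55088891788568
0.15 [ 0.5112 -0.3451] diam mm 45.212578742958456
0.19 [ 0.5068 -0.3323] diam mm 43.4281651763888
j2 cap (array([413.4744, 249.0819]), array([404, 240,  20,  19, 293], dtype=int32))
0.12 [ 0.4065 -0.3685] diam mm 46.87193333545196
0.15 [ 0.4062 -0.3585] diam mm 45.52439332580793
0.19 [ 0.4059 -0.3452] diam mm 43.72767331294921
scene small cap (array([224.1892, 136.3964]), array([218, 132,  14,  10, 111], dtype=int32)) [ 0.4522 -0.2602  0.115 ]
slab [[201.4    152.2   ]
 [272.9077 143.2615]
 [284.9385 239.5077]
 [213.4308 248.4462]] [[ 0.6708  0.1615]
 [ 0.6944 -0.0297]
 [ 0.4358 -0.059 ]
 [ 0.4144  0.128 ]] [np.float64(0.25853168355082723), np.float64(0.19261555185882107), np.float64(0.2602262046124314), np.float64(0.18826011525207742)] [0.5539 0.0502]
green [220.5    227.6667] [218 227   6   2   6] [0.4682 0.1092]
red [228.5 210. ] [226 210   6   1   6] [0.5144 0.0884]
blue [244.0175 206.1579] [238 204  13   6  57] [0.5198 0.0454]
purple [264.0706 156.8059] [259 148  11  19 170] [ 0.6572 -0.0057]
brass [356.1176 187.3284] [348 180  17  16 204] [ 0.5685 -0.2449]
tublid [152.2058 247.5756] [143 238  20  20 311] [0.4175 0.2745]
```

View pics/crop1.png

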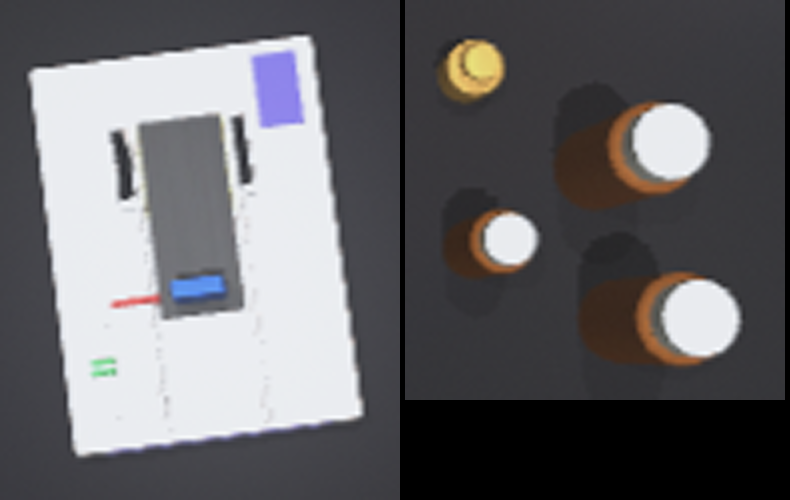

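The enlarged crop shows the cap at (510,238) at about 32 mm across, against about 45 mm for the other two, so the jar at top pixel (365,230) is the smallest. The fixture origin comes out at about (0.6035, 0.056) with a yaw of about 7°. The tab is measured within 1 mm of where it should be.

I'll pick with the tool 30° below horizontal, heading along fixture -y, then pitch it 90° to lay the jar down.

Emit:
jog_arm([
  [[-0.19,-0.18,-0.022],[0,0,0],0.8],
  [[-0.19,-0.18,-0.022],[0,0,0],0.8],
  [[-0.19,-0.18,-0.022],[0,0,0],0.8],
  [[-0.19,-0.18,-0.022],[0,0,0],0.8],
  [[-0.19,-0.18,-0.022],[0,0,0],0.8],
  [[-0.19,-0.18,-0.022],[0,0,0],0.8],
  [[-0.19,-0.18,-0.022],[0,0,0],0.8],
  [[-0.19,-0.18,-0.022],[0,0,0],0.8],
  [[-0.19,-0.18,-0.022],[0,0,0],0.8],
  [[-0.19,-0.18,-0.022],[0,0,0],0.8],
  [[-0.19,-0.18,-0.022],[0,0,0],0.8],
  [[-0.19,-0.18,-0.022],[0,0,0],0.8],
  [[-0.19,-0.18,-0.022],[0,0,0],0.8],
  [[-0.19,-0.18,-0.022],[0,0,0],0.8],
  [[-0.19,-0.18,-0.022],[0,0,0],0.8],
])

```text
clock: 1.6
position: [0.4604, -0.0023, 0.2809]
tool_rot: [[-0.929, 0.371, -0.0], [0.371, 0.929, -0.0], [0.0, -0.0, -1.0]]
wrist_force: [0.9, 1.8, -0.5]
finger_gap: 0.0685
finger_force: 0.0
```

Emit:
jog_arm([
  [[0,0,0],[0,0,0.067],0.8],
  [[0,0,0],[0,0,0.067],0.8],
  [[0,0,0],[0,0,0.067],0.8],
  [[0,0,0],[0,0,0.067],0.8],
  [[0,0,0],[0,0,0.067],0.8],
  [[0,0,0],[0,0,0.067],0.8],
  [[0,0,0],[0,0,0.067],0.8],
  [[0,0,0],[0,0,0.067],0.8],
])

```text
clock: 2.4
position: [0.4599, -0.0006, 0.2807]
tool_rot: [[-0.113, 0.994, -0.0], [0.994, 0.113, -0.0], [-0.0, -0.0, -1.0]]
wrist_force: [1.2, 0.1, -0.0]
finger_gap: 0.0686
finger_force: 0.0
```

```bash
python3 - <<'E'
from h import *
np.set_printoptions(precision=4,suppress=True)
w=grab('wrist','w1')
print(w['camera_matrix'],w['world_from_camera']);s=sense();print(s['joints'],s['position'],s['tool_rot'],s['clock'])
E
```

```text
[[314.1104   0.     277.511 ]
 [  0.     314.1104 214.4691]
 [  0.       0.       1.    ]] [[ 0.9936 -0.109  -0.0299  0.4525]
 [ 0.113   0.9579  0.2639  0.0654]
 [-0.0001 -0.2655  0.9641  0.4244]
 [ 0.      0.      0.      1.    ]]
[-12.3341  27.7565  13.8276 103.2979  -8.3544  49.9604  11.3685] [ 0.4599 -0.0005  0.2807] [[-0.1048  0.9945 -0.0004]
 [ 0.9945  0.1048 -0.0001]
 [-0.     -0.0004 -1.    ]] 2.45
```

View pics/w1.png

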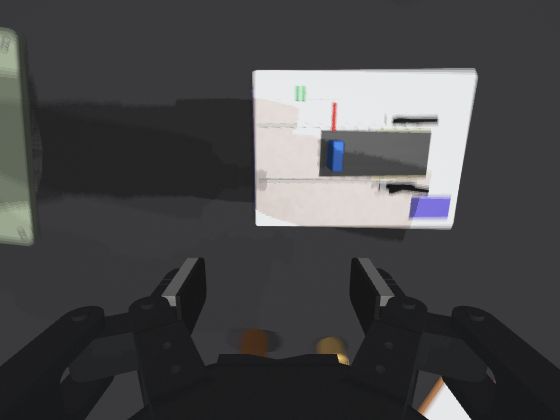

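The wrist view shows the fixture at (260–470, 70–230), with the green marker at (300,93), the pointer at (334,115) and the tab at (337,155). The jar is at (255,340) behind the fingers. Next I'll pitch the tool towards the jar.

Emit:
jog_arm([
  [[-0.2,0,0],[0,0,0],0.8],
  [[-0.2,0,0],[0,0,0],0.8],
  [[0,0,0],[0,-0.0655,0],0.8],
  [[0,0,0],[0,-0.0655,0],0.8],
  [[0,0,0],[0,-0.0655,0],0.8],
  [[0,0,0],[0,-0.0655,0],0.8],
  [[0,0,0],[0,-0.0655,0],0.8],
  [[0,0,0],[0,-0.0655,0],0.8],
  [[0,0,0],[0,-0.0655,0],0.8],
  [[0,0,0],[0,-0.0655,0],0.8],
  [[0,0,0],[0,0,0],0.8],
])

```text
clock: 3.55
position: [0.4671, -0.0582, 0.2779]
tool_rot: [[-0.071, 0.992, 0.102], [0.504, 0.124, -0.855], [-0.861, -0.01, -0.509]]
wrist_force: [1.5, 0.1, 0.3]
finger_gap: 0.0683
finger_force: 0.0
```

```bash
cat > m2.py <<'E'
from h import *
from m import mask,cen
w=load('w1')
m=mask(w,(0,0,110),(180,90,255),(240,60,490,240));m=cv2.morphologyEx(m,cv2.MORPH_CLOSE,np.ones((31,31)))
ct=max(cv2.findContours(m,0,2)[0],key=cv2.contourArea);
ap=cv2.approxPolyDP(cv2.convexHull(ct),8,True)[:,0];P=np.array([onz(w,*q,.03)[:2] for q in ap]);print('WRIST slab',ap.tolist(),P)
for nm,lo,hi,box,z in [('green',(45,80,60),(85,255,255),(285,80,315,105),.036),('red',(0,150,90),(8,255,255),(325,95,345,130),.035),('blue',(100,130,60),(118,255,255),(320,135,350,175),.075)]:
    r=cen(mask(w,lo,hi,box));print(nm,r,onz(w,*r[0],z)[:2])
E
python3 m2.py | sed -n '/WRIST/,$p'
python3 - <<'E'
from h import *
np.set_printoptions(precision=4,suppress=True)
w=grab('wrist','w2');s=sense();print(w['world_from_camera'],s['joints'],s['position'],s['tool_rot'],s['clock'])
E
```

```text
WRIST slab [[475, 69], [449, 229], [256, 225], [253, 71]] [[ 0.6717  0.1564]
 [ 0.6918 -0.0368]
 [ 0.4383 -0.06  ]
 [ 0.4171  0.1253]]
green (array([297.,  93.]), array([297,  86,   1,  15,  15], dtype=int32)) [0.4705 0.1067]
red (array([333.5714, 118.4286]), array([332, 104,   3,  26,  42], dtype=int32)) [0.5173 0.0837]
blue (array([335.1527, 155.3117]), array([327, 140,  17,  32, 478], dtype=int32)) [0.5186 0.0438]
[[ 0.9922 -0.0415 -0.1172  0.4479]
 [ 0.124   0.2592  0.9578  0.0967]
 [-0.0094 -0.9649  0.2623  0.2937]
 [ 0.      0.      0.      1.    ]] [-54.2015  53.466   51.629  112.0661  29.9537  41.5799 -31.539 ] [ 0.4669 -0.0596  0.2793] [[-0.0678  0.9926  0.1004]
 [ 0.5094  0.121  -0.852 ]
 [-0.8579 -0.0066 -0.5138]] 3.6
```

View pics/w2.png

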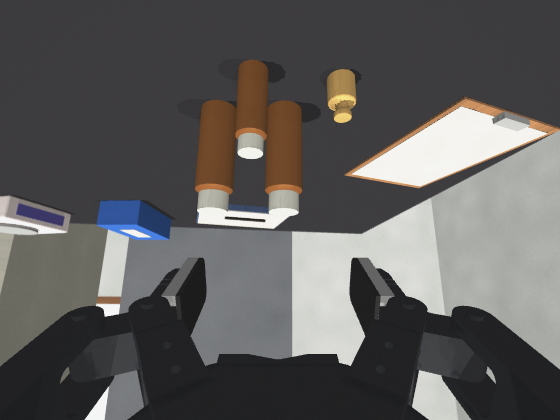

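The camera sits on the tool's +x side, below the hand, so this image is upside-down. The small jar spans (252,65) at its base to (250,153) at its cap top. Bigger jars are at (215,150) and (285,150), and the weight is at (342,95).

```bash
python3 - <<'E' | sed -n '/GO/,$p'
from m import *
w=load('w2');print('GO')
# cap top ellipse & body mask
h=cv2.cvtColor(w['image'],cv2.COLOR_RGB2HSV)
print(h[145,250],h[154,250],h[100,252])
am=mask(w,(0,100,40),(20,255,255),(232,55,272,142));r=cen(am);print('amber',r)
for v in(70,90,110,125):
    u=np.where(am[v]>0)[0];print(v,u.min(),u.max())
ct=mask(w,(0,0,200),(180,60,255),(232,140,270,162));r=cen(ct);print('captop',r)
print(onz(w,*r[0],.12), onz(w,r[0][0],r[1][1],.12),onz(w,r[0][0],r[1][1]+r[1][3],.12))
# top/wrist ray intersection
def tri(*o):
    A=np.zeros((3,3));B=np.zeros(3)
    for p,d in o:
        d=d/np.linalg.norm(d);M=np.eye(3)-np.outer(d,d);A+=M;B+=M@p
    x=np.linalg.solve(A,B);return x,[1e3*np.linalg.norm(np.cross(x-p,d/np.linalg.norm(d))) for p,d in o]
print(tri(ray(b,365.9,229.3),ray(w,*r[0])))
T=(.456,-.2545)
for nm,c in(('w',w),('t',b),('s',a)):print(nm,[proj(c,(*T,z)).round(1).tolist() for z in(0,.1,.12)])
sm=mask(a,(0,100,40),(20,255,255),(215,140,242,180));print('scene amber',cen(sm)); print('scene cap rows',cen(mask(a,(0,0,120),(180,70,255),(215,128,242,152))))
E
```

```text
GO
[ 30  18 180] [ 30   5 244] [ 13 159 111]
amber (array([252.0493, 101.5609]), array([ 232,   60,   40,   82, 2578], dtype=int32))
70 238 267
90 237 267
110 232 271
125 232 271
captop (array([249.7821, 152.6282]), array([238, 147,  25,  12, 234], dtype=int32))
[ 0.4561 -0.2565  0.12  ] [ 0.4556 -0.2418  0.12  ] [ 0.4569 -0.2746  0.12  ]
(array([ 0.4558, -0.2533,  0.1216]), [np.float64(0.2250038548401202), np.float64(0.22500385484020297)])
w [[252.7, 68.9], [250.3, 137.1], [249.7, 151.9]]
t [[356.5, 231.7], [364.5, 229.6], [366.2, 229.2]]
s [[230.5, 170.5], [225.6, 142.9], [224.5, 136.8]]
scene amber (array([227.3772, 158.0522]), array([215, 140,  23,  36, 517], dtype=int32))
scene cap rows (array([224.2994, 138.1847]), array([218, 131,  14,  16, 157], dtype=int32))
```

Emit:
jog_arm([
  [[0.109,-0.0366,0.24],[0,0,0],0.8],
  [[0.109,-0.0366,0.24],[0,0,0],0.8],
  [[0.109,-0.0366,0.24],[0,0,0],0.8],
  [[0.109,-0.0366,0.24],[0,0,0],0.8],
  [[0.109,-0.0366,0.24],[0,0,0],0.8],
  [[0.109,-0.0366,0.24],[0,0,0],0.8],
  [[0,0,0],[0,0,0],0.8],
  [[0,0,0],[0,0,0],0.8],
])

```text
clock: 4.4
position: [0.4574, -0.1927, 0.0875]
tool_rot: [[-0.06, 0.994, 0.087], [0.512, 0.105, -0.853], [-0.857, -0.007, -0.515]]
wrist_force: [-0.0, 0.4, 0.5]
finger_gap: 0.0681
finger_force: 0.0
```

```bash
cat > go.py <<'E'
import sys
from h import *
np.set_printoptions(precision=4,suppress=True)
def go(t):
    s=sense();d=np.array(t)-s['position'];print('pos',s['position'],'delta',d,'tool units total',s['tool_rot'].T@d/.15,'\nR',s['tool_rot'].tolist(),'\nj',s['joints'],'f',s['wrist_force'],'gap',s['finger_gap'],s['finger_force'],'t',s['clock'])
if __name__=='__main__':go([float(v) for v in sys.argv[1:4]])
E
python3 go.py .4583 -.2741 .0382; python3 -c "
from h import *
a=grab('scene','s1');b=grab('wrist','w3');cv2.imwrite('pics/c2.png',np.hstack([cv2.resize(a['image'][60:230,130:430],(480,272)),cv2.resize(b['image'],(320,272))])[:,:,::-1])"
```

```text
pos [ 0.4574 -0.1927  0.0875] delta [ 0.0009 -0.0814 -0.0493] tool units total [ 0.0037 -0.0489  0.633 ] 
R [[-0.060012675245419596, 0.9944313354206645, 0.08663023688852228], [0.5117573148292205, 0.10516449198268493, -0.852669267855251], [-0.8570314635581789, -0.006837306450457348, -0.5152187125016215]] 
j [-40.5542  82.8159  57.3712 123.2538  33.7015   0.0662 -46.0021] f [-0.0201  0.4167  0.4951] gap 0.06808161139594404 0.0 t 4.4
```

View pics/c2.png

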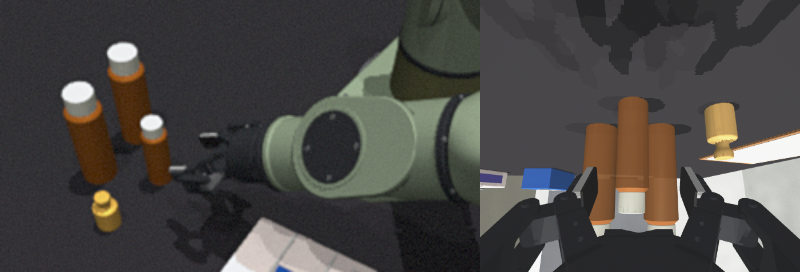

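The scene view shows the fingers level with the small jar and clear of the others. j6 is at its limit, though, so I'll ease the pitch by about 6°.

Emit:
jog_arm([
  [[0,-0.02,0],[0,0.03,0],0.8],
  [[0,-0.02,0],[0,0.024,0],0.8],
  [[0,0,0],[0,0,0],0.8],
])

```text
clock: 4.8
position: [0.4572, -0.1886, 0.0903]
tool_rot: [[-0.067, 0.995, 0.073], [0.6, 0.098, -0.794], [-0.797, -0.009, -0.604]]
wrist_force: [0.2, 0.2, 0.1]
finger_gap: 0.0682
finger_force: 0.0
```

```bash
cat > g2.py <<'E'
from go import *
s=sense();z=s['tool_rot'][:,2];print(np.degrees(np.arcsin(-z[2])))
for k in(.06,0):go(np.array([.456,-.2545,.052])+z*(.020-k))
E
python3 g2.py
```

```text
37.165021242647754
pos [ 0.4572 -0.1886  0.0903] delta [-0.0041 -0.0341 -0.0142] tool units total [-0.0595 -0.0487  0.2357] 
R [[-0.0667992487062421, 0.9950976320366277, 0.07292847926138518], [0.600478971557457, 0.09846701191880945, -0.7935548199595789], [-0.7968455716696807, -0.009216847556391197, -0.60411272510314]] 
j [-37.355   76.4299  54.0976 123.5505  35.5166   0.0652 -43.5189] f [0.1952 0.2247 0.0714] gap 0.06820801799697669 0.0 t 4.8
pos [ 0.4572 -0.1886  0.0903] delta [ 0.0003 -0.0817 -0.0504] tool units total [-0.0595 -0.0487  0.6357] 
R [[-0.0667992487062421, 0.9950976320366277, 0.07292847926138518], [0.600478971557457, 0.09846701191880945, -0.7935548199595789], [-0.7968455716696807, -0.009216847556391197, -0.60411272510314]] 
j [-37.355   76.4299  54.0976 123.5505  35.5166   0.0652 -43.5189] f [0.1952 0.2247 0.0714] gap 0.06820801799697669 0.0 t 4.8
```

j6 is still on its stop. I'll fit a simple arm model to the logged poses, to see which approach azimuth and tilt leaves it some margin.

```bash
cat > fk.py <<'E'
import numpy as np, itertools
from scipy.optimize import least_squares
from scipy.spatial.transform import Rotation as Ro
D=[([-70.6272,40.5048,-1.5811,85.0802,1.2605,54.4825,-4.3269],[.2131,.5338,.2309],[[-.9287,.3708,-.0003],[.3708,.9287,-.0008],[0,-.0009,-1]]),
([-12.3341,27.7565,13.8276,103.2979,-8.3544,49.9604,11.3685],[.4599,-.0005,.2807],[[-.1048,.9945,-.0004],[.9945,.1048,-.0001],[0,-.0004,-1]]),
([-54.2015,53.466,51.629,112.0661,29.9537,41.5799,-31.539],[.4669,-.0596,.2793],[[-.0678,.9926,.1004],[.5094,.121,-.852],[-.8579,-.0066,-.5138]]),
([-40.5542,82.8159,57.3712,123.2538,33.7015,.0662,-46.0021],[.4574,-.1927,.0875],[[-.06,.9944,.0866],[.5118,.1052,-.8527],[-.857,-.0068,-.5152]]),
([-37.355,76.4299,54.0976,123.5505,35.5166,.0652,-43.5189],[.4572,-.1886,.0903],[[-.0668,.9951,.0729],[.6005,.0985,-.7936],[-.7968,-.0092,-.6041]])]
def fk(q,p,sg,pts=False):
    # p: z0,L1,L2,Lt, shoulder offset a1, elbow offsets a3,a4, wrist a6, base rot, tool rot
    z0,L1,L2,Lt,a1,a3,a4,a6,b,t=p
    R=Ro.from_euler('z',b).as_matrix();x=np.zeros(3);P=[]
    for i,(ax,tr) in enumerate([('z',(a1,0,z0)),('y',(0,0,0)),('z',(a3,0,L1)),('y',(a4,0,0)),('z',(0,0,L2)),('y',(a6,0,0)),('z',(0,0,Lt))]):
        R=R@Ro.from_euler(ax,sg[i]*q[i],degrees=True).as_matrix();x=x+R@np.array(tr);P.append(x)
    R=R@Ro.from_euler('z',t).as_matrix()
    return (x,R,P) if pts else (x,R)
def res(p,sg):
    o=[]
    for q,x,R in D:
        X,RR=fk(q,p,sg);o+=list((X-x)*10);o+=list((RR-np.array(R)).ravel())
    return np.array(o)
if __name__=='__main__':
    best=[]
    for s in itertools.product([1,-1],repeat=4):
        sg=[s[0],1,s[1],1,s[2],1,s[3]]
        for t in(0,np.pi/2,np.pi,-np.pi/2):
            r=least_squares(res,[.3,.45,.35,.25,0,0,0,0,0,t],args=(sg,));best.append((r.cost,sg,r.x))
    best.sort(key=lambda e:e[0])
    for e in best[:3]:print(e[0],e[1],e[2].round(4).tolist())
    np.savez('fk.npz',p=best[0][2],sg=best[0][1])
E
python3 fk.py
```

```text
0.0181939249062022 [-1, 1, -1, 1, -1, 1, -1] [0.3391, 0.5045, 0.2371, 0.3195, 0.0089, 0.0488, 0.0069, -0.0098, -0.0532, 1.5321]
0.01819392490620599 [-1, 1, -1, 1, -1, 1, -1] [0.3391, 0.5045, 0.2371, 0.3195, 0.0089, 0.0488, 0.0069, -0.0098, -0.0532, 1.5321]
0.01819392490620615 [-1, 1, -1, 1, -1, 1, -1] [0.3391, 0.5045, 0.2371, 0.3195, 0.0089, 0.0488, 0.0069, -0.0098, -0.0532, 1.5321]
```

```bash
cat > fk2.py <<'E'
from fk import *
# general PoE: rotation fit first with free small axis tilt angles, full translations
def fk(q,p,sg,pts=False):
    tr=p[:24].reshape(8,3);R=Ro.from_rotvec(p[24:27]).as_matrix();x=tr[0].copy();P=[x]
    for i,ax in enumerate('zyzyzyz'):
        R=R@Ro.from_euler(ax,sg[i]*q[i],degrees=True).as_matrix();x=x+R@tr[i+1];P.append(x)
    R=R@Ro.from_rotvec(p[27:30]).as_matrix()
    return (x,R,P) if pts else (x,R)
if __name__=='__main__':
    out=[]
    for s in itertools.product([1,-1],repeat=6):
        sg=[s[0],1]+list(s[1:])
        for t in(0,np.pi/2,np.pi,-np.pi/2):
          for f in (0,np.pi):
            def rr(v):
                o=[]
                for q,x,R in D:
                    p=np.zeros(30);p[24:30]=v;o.append((fk(q,p,sg)[1]-np.array(R)).ravel())
                return np.concatenate(o)
            v0=np.r_[0,0,0.01,(Ro.from_euler('x',f)*Ro.from_euler('z',t)).as_rotvec()]
            r=least_squares(rr,v0);out.append((r.cost,sg,r.x))
    out.sort(key=lambda e:e[0])
    for e in out[:4]:print(e[0],e[1],e[2].round(3).tolist())
E
python3 fk2.py
```

```text
1.2599875208874902e-08 [1, 1, 1, 1, 1, 1, 1] [-0.0, -3.142, 0.0, 2.221, 2.221, 0.0]
1.2599875208875266e-08 [1, 1, 1, 1, 1, 1, 1] [-0.0, -3.142, 0.0, 2.221, 2.221, 0.0]
1.2599875208877997e-08 [1, 1, 1, 1, 1, 1, 1] [-0.0, -3.142, 0.0, 2.221, 2.221, 0.0]
1.2599875208885915e-08 [-1, 1, -1, 1, -1, 1, -1] [-0.0, -0.0, -0.0, -0.0, 0.0, 1.571]
```

```bash
cat > fk3.py <<'E'
from fk2 import *
SG=[-1,1,-1,1,-1,1,-1]
def mats(q):
    R=np.eye(3);o=[np.eye(3)]
    for i,ax in enumerate('zyzyzyz'):
        R=R@Ro.from_euler(ax,SG[i]*q[i],degrees=True).as_matrix();o.append(R)
    return o
def fit(names):
    A=np.vstack([np.column_stack([mats(q)[i][:,j] for i,j in names]) for q,_,_ in D]);y=np.concatenate([x for _,x,_ in D])
    s,r,k,sv=np.linalg.lstsq(A,y,rcond=None);return s,np.abs(A@s-y).max(),k
if __name__=='__main__':
    base=[(0,2),(3,2),(5,2),(7,2)]
    print(fit(base))
    opts=[(i,j) for i in (1,2,3,4,5,6,7) for j in(0,1,2) if (i,j) not in base and (i,j)!=(1,2)]
    out=[]
    for n in(1,2,3):
        for c in itertools.combinations(opts,n):
            s,e,k=fit(base+list(c));
            if k==4+n:out.append((n,e,c,s.round(4)))
    for n in(1,2,3):
        for e in sorted([o for o in out if o[0]==n],key=lambda o:o[1])[:4]:print(e)
E
python3 fk3.py
```

```text
(array([0.34229209, 0.52856013, 0.28909846, 0.34148397]), np.float64(0.03239578847209101), np.int32(4))
(1, np.float64(0.004662076222369804), ((3, 1),), array([ 0.3095,  0.5252,  0.2919,  0.3116, -0.0309]))
(1, np.float64(0.004662076222369804), ((4, 1),), array([ 0.3095,  0.5252,  0.2919,  0.3116, -0.0309]))
(1, np.float64(0.006040082393641788), ((5, 1),), array([ 0.3202,  0.5078,  0.3009,  0.3013, -0.0286]))
(1, np.float64(0.0060400823936419545), ((6, 1),), array([ 0.3202,  0.5078,  0.3009,  0.3013, -0.0286]))
(2, np.float64(5.298762660732592e-05), ((1, 1), (3, 1)), array([ 0.3129,  0.5211,  0.2898,  0.3093, -0.0101, -0.0219]))
(2, np.float64(5.298762660732592e-05), ((1, 1), (4, 1)), array([ 0.3129,  0.5211,  0.2898,  0.3093, -0.0101, -0.0219]))
(2, np.float64(5.298762660732592e-05), ((2, 1), (3, 1)), array([ 0.3129,  0.5211,  0.2898,  0.3093, -0.0101, -0.0219]))
(2, np.float64(5.298762660732592e-05), ((2, 1), (4, 1)), array([ 0.3129,  0.5211,  0.2898,  0.3093, -0.0101, -0.0219]))
(3, np.float64(4.239353257134981e-05), ((1, 1), (3, 1), (5, 1)), array([ 3.130e-01,  5.210e-01,  2.899e-01,  3.092e-01, -1.010e-02,
       -2.170e-02, -2.000e-04]))
(3, np.float64(4.239353257134981e-05), ((1, 1), (4, 1), (5, 1)), array([ 3.130e-01,  5.210e-01,  2.899e-01,  3.092e-01, -1.010e-02,
       -2.170e-02, -2.000e-04]))
(3, np.float64(4.239353257134981e-05), ((2, 1), (3, 1), (5, 1)), array([ 3.130e-01,  5.210e-01,  2.899e-01,  3.092e-01, -1.010e-02,
       -2.170e-02, -2.000e-04]))
(3, np.float64(4.239353257134981e-05), ((2, 1), (4, 1), (5, 1)), array([ 3.130e-01,  5.210e-01,  2.899e-01,  3.092e-01, -1.010e-02,
       -2.170e-02, -2.000e-04]))
```

The model is exact to 0.05 mm. Now I'll scan pick azimuth and tilt for joint margin.

```bash
cat > ik.py <<'E'
from fk3 import *
LO=np.array([-155.06,-18.47,-90,0,-83.41,0,-161.91]);HI=np.array([155.06,123.98,86.84,140.48,263.41,116,161.91])
def F(q):
    M=mats(q);x=.3129*M[0][:,2]-.0101*M[1][:,1]+.5211*M[3][:,2]-.0219*M[3][:,1]+.2898*M[5][:,2]+.3093*M[7][:,2]
    return x,M[7]@Ro.from_euler('z',90,degrees=True).as_matrix()
def pose(A,pitch,flip):  # A azimuth deg, pitch below horizontal deg; tool y = +-perp
    a,b=np.radians([A,pitch]);z=np.array([np.cos(a)*np.cos(b),np.sin(a)*np.cos(b),-np.sin(b)]);y=flip*np.array([-np.sin(a),np.cos(a),0])
    return np.column_stack([np.cross(y,z),y,z])
def solve(x,R,n=12,m=3,seed=0,starts=None):
    rng=np.random.default_rng(seed);best=None
    lo,hi=LO+m,HI-m
    for k in range(n if starts is None else len(starts)):
        q0=rng.uniform(lo,hi) if starts is None else np.clip(starts[k],lo+.1,hi-.1)
        f=lambda q:np.r_[(F(q)[0]-x)*20,(F(q)[1]-R).ravel()*3]
        r=least_squares(f,q0,bounds=(lo,hi),max_nfev=60)
        if r.cost<1e-5:
            return r.x
    return None
if __name__=='__main__':
    jar=np.array([.456,-.2545,.052])
    q0=np.array([-12.3,27.8,13.8,103.3,-8.4,50,11.4])
    for flip in(1,-1):
        for A in(-110,-97,-84,-70,-55,-40,-28):
            for t in(20,30,38):
                R=pose(A,t,flip);o=[]
                for m in(12,4):
                    q=solve(jar+.02*R[:,2],R,10,m)
                    if q is not None:o=[m,q.round(0).tolist()];break
                print(flip,A,t,o)
E
time python3 ik.py
```

```text
1 -110 20 [12, [-0.0, 76.0, -6.0, 95.0, 67.0, 79.0, -84.0]]
1 -110 30 [12, [17.0, 75.0, -35.0, 99.0, 79.0, 95.0, -88.0]]
1 -110 38 [12, [24.0, 75.0, -46.0, 101.0, 82.0, 97.0, -88.0]]
1 -97 20 [12, [10.0, 78.0, -28.0, 107.0, 87.0, 97.0, -95.0]]
1 -97 30 [12, [19.0, 77.0, -41.0, 110.0, 90.0, 100.0, -92.0]]
1 -97 38 [12, [27.0, 77.0, -54.0, 111.0, 93.0, 104.0, -88.0]]
1 -84 20 [12, [12.0, 80.0, -31.0, 119.0, 98.0, 103.0, -101.0]]
1 -84 30 [12, [1.0, 71.0, -8.0, 121.0, 99.0, 69.0, -103.0]]
1 -84 38 [12, [7.0, 67.0, -13.0, 122.0, 101.0, 65.0, -98.0]]
1 -70 20 [4, [0.0, 80.0, -9.0, 131.0, 111.0, 89.0, -117.0]]
1 -70 30 [4, [0.0, 74.0, -4.0, 133.0, 118.0, 75.0, -115.0]]
1 -70 38 [4, [28.0, 78.0, -50.0, 132.0, 112.0, 104.0, -87.0]]
1 -55 20 []
1 -55 30 []
1 -55 38 []
1 -40 20 []
1 -40 30 []
1 -40 38 []
1 -28 20 []
1 -28 30 []
1 -28 38 []
-1 -110 20 [12, [-10.0, 77.0, 12.0, 96.0, 57.0, 64.0, 103.0]]
-1 -110 30 [12, [-8.0, 72.0, 12.0, 100.0, 57.0, 54.0, 106.0]]
-1 -110 38 [12, [-4.0, 68.0, 9.0, 102.0, 58.0, 49.0, 106.0]]
-1 -97 20 [12, [-12.0, 77.0, 12.0, 108.0, 74.0, 57.0, 89.0]]
-1 -97 30 [12, [-33.0, 95.0, 67.0, 112.0, -55.0, 17.0, -144.0]]
-1 -97 38 [12, [-28.0, 86.0, 60.0, 113.0, -57.0, 13.0, -137.0]]
-1 -84 20 [12, [-13.0, 78.0, 11.0, 119.0, 95.0, 59.0, 71.0]]
-1 -84 30 [12, [-8.0, 72.0, 8.0, 122.0, 101.0, 54.0, 73.0]]
-1 -84 38 [12, [-3.0, 67.0, 4.0, 123.0, 103.0, 50.0, 77.0]]
-1 -70 20 [4, [-1.0, 80.0, -7.0, 131.0, 112.0, 87.0, 62.0]]
-1 -70 30 [4, [4.0, 74.0, -11.0, 133.0, 116.0, 80.0, 69.0]]
-1 -70 38 [4, [10.0, 69.0, -16.0, 132.0, 118.0, 74.0, 76.0]]
-1 -55 20 []
-1 -55 30 []
-1 -55 38 []
-1 -40 20 []
-1 -40 30 []
-1 -40 38 []
-1 -28 20 []
-1 -28 30 []
-1 -28 38 []
real	0m23.003s
user	0m23.518s
sys	0m0.060s
```

```bash
cat > sim.py <<'E'
from ik import *
def jac(q):
    x,R=F(q);J=np.zeros((6,7));e=1e-4
    for i in range(7):
        d=q.copy();d[i]+=np.degrees(e);x2,R2=F(d);J[:3,i]=(x2-x)/e;J[3:,i]=Ro.from_matrix(R2@R.T).as_rotvec()/e
    return J
def step(q,xt,Rt,lam=1e-3,it=6):
    for _ in range(it):
        x,R=F(q);e=np.r_[xt-x,Ro.from_matrix(Rt@R.T).as_rotvec()]
        if np.linalg.norm(e)<1e-6:break
        act=np.ones(7,bool)
        for _ in range(4):
            J=jac(q)*act;dq=np.degrees(J.T@np.linalg.solve(J@J.T+lam**2*np.eye(6),e));n=q+dq
            bad=(n<LO+.05)|(n>HI-.05)
            if not (bad&act).any():break
            act&=~bad
        q=np.clip(n,LO+.05,HI-.05)
    return q
def run(q,rows):
    q=np.array(q,float)
    for s,r in rows:
        x,R=F(q);q=step(q,x+R@(np.array(s)*.15),R@Ro.from_rotvec(np.array(r)*2.).as_matrix())
    return q
if __name__=='__main__':
    np.set_printoptions(precision=1,suppress=True)
    Z=[0,0,0]
    q=run(D[0][0],[([-.19,-.18,-.022],Z)]*15+[(Z,[0,0,.067])]*8);print(q,'obs',D[1][0])
    q=run(D[1][0],[([-.2,0,0],Z)]*2+[(Z,[0,-.0655,0])]*8);print(q,'obs',D[2][0])
    q=run(D[2][0],[([.109,-.0366,.24],Z)]*6);print(q,'obs',D[3][0])
E
python3 sim.py
```

```text
[-12.2  27.7  13.6 103.3  -8.1  50.   12. ] obs [-12.3341, 27.7565, 13.8276, 103.2979, -8.3544, 49.9604, 11.3685]
[-54.3  54.   51.7 111.6  29.9  42.6 -32.4] obs [-54.2015, 53.466, 51.629, 112.0661, 29.9537, 41.5799, -31.539]
[-40.1  81.   57.2 122.1  35.2   1.9 -45.3] obs [-40.5542, 82.8159, 57.3712, 123.2538, 33.7015, 0.0662, -46.0021]
```

The simulated minimum-norm IK reproduces the arm's behaviour. I'll search for an intermediate waypoint that leads to the pick and then the place with good joint margins.

```bash
cat > plan.py <<'E'
from sim import *
import sys
from multiprocessing import Pool
jar=np.array([.456,-.2545,.052]);crad=np.array([.6035,.055,.082])
def path(q,xt,Rt,it=2):
    x,R=F(q);rv=Ro.from_matrix(R.T@Rt).as_rotvec();n=int(max(1,np.ceil(np.linalg.norm(xt-x)/.045),np.ceil(np.degrees(np.linalg.norm(rv))/8)))
    o=[]
    for k in range(1,n+1):
        q=step(q,x+(xt-x)*k/n,R@Ro.from_rotvec(rv*k/n).as_matrix(),it=it);o.append(q)
    return q,o
marg=lambda o:min(np.minimum(np.array(o)-LO,HI-np.array(o)).min(1))
def ev(seed):
    rng=np.random.default_rng(seed);q=np.array(D[4][0]);al=[]
    t=rng.choice([28,32]);A=rng.choice([-84,-95,-105]);flip=1
    W=[]
    Rw=pose(-84,rng.uniform(30,90),1)
    xs=np.array([rng.uniform(.42,.6),rng.uniform(-.15,.1),rng.uniform(.2,.32)])
    W.append((xs,Rw))
    az=rng.uniform(-140,-40)
    W.append((np.array([rng.uniform(.4,.6),rng.uniform(-.2,.1),rng.uniform(.2,.32)]),pose(az,rng.uniform(20,80),1)))
    R=pose(A,t,1);g=jar+.02*R[:,2]
    W+=[(g-.1*R[:,2],R),(g,R)]
    n0=0
    for i,(x,Rw) in enumerate(W):
        q,o=path(q,x,Rw)
        if np.linalg.norm(F(q)[0]-x)>.003:return (-99,)
        if i>0:al+=o
    qp=q
    q,o=path(q,g+[0,0,.15],R);al+=o
    Rp=pose(-83.5,t+90,1)
    q,o=path(q,crad+.02*Rp[:,2]+[0,0,.1],Rp);al+=o
    q,o=path(q,crad+.02*Rp[:,2],Rp);al+=o
    if np.linalg.norm(F(q)[0]-(crad+.02*Rp[:,2]))>.003:return(-99,)
    return (marg(al),seed,A,t,[(x.round(3).tolist(),Rw.round(3).tolist()) for x,Rw in W[:2]],qp.round(0).tolist(),q.round(0).tolist(),az)
if __name__=='__main__':
    with Pool() as p:r=p.map(ev,range(400),chunksize=5)
    r=sorted(r,key=lambda e:-e[0])
    for e in r[:4]:print(e)
E
time timeout 500 python3 plan.py; nproc
```

```text
(np.float64(33.78920578151501), 118, np.int64(-105), np.int64(28), [([0.47, -0.096, 0.264], [[-0.104, 0.995, 0.007], [0.992, 0.105, -0.065], [-0.065, 0.0, -0.998]]), ([0.535, 0.078, 0.253], [[0.69, 0.69, -0.216], [0.659, -0.723, -0.206], [-0.299, 0.0, -0.954]])], [-19.0, 78.0, 32.0, 104.0, 47.0, 36.0, -65.0], [18.0, 63.0, -30.0, 83.0, -2.0, 42.0, 10.0], -136.33228129112013)
(np.float64(33.78360737269378), 256, np.int64(-105), np.int64(28), [([0.599, -0.034, 0.218], [[-0.105, 0.995, 0.001], [0.994, 0.105, -0.011], [-0.011, 0.0, -1.0]]), ([0.444, 0.087, 0.269], [[0.252, 0.965, -0.073], [0.927, -0.262, -0.269], [-0.279, 0.0, -0.96]])], [-19.0, 78.0, 33.0, 104.0, 46.0, 36.0, -65.0], [18.0, 63.0, -30.0, 83.0, -3.0, 42.0, 11.0], -105.21373737546224)
(np.float64(33.76777039799612), 174, np.int64(-105), np.int64(28), [([0.586, -0.047, 0.214], [[-0.103, 0.995, 0.018], [0.979, 0.105, -0.174], [-0.175, 0.0, -0.985]]), ([0.594, 0.069, 0.302], [[-0.061, 0.998, 0.034], [0.873, 0.069, -0.483], [-0.484, 0.0, -0.875]])], [-20.0, 78.0, 34.0, 104.0, 45.0, 35.0, -64.0], [18.0, 62.0, -29.0, 83.0, -3.0, 42.0, 11.0], -86.03374889509453)
(np.float64(33.75561917097859), 333, np.int64(-105), np.int64(28), [([0.52, 0.052, 0.317], [[-0.103, 0.995, 0.018], [0.979, 0.105, -0.175], [-0.176, 0.0, -0.984]]), ([0.557, -0.026, 0.298], [[-0.085, 0.978, 0.189], [0.402, 0.207, -0.892], [-0.912, 0.0, -0.411]])], [-20.0, 78.0, 34.0, 104.0, 44.0, 35.0, -63.0], [17.0, 62.0, -29.0, 83.0, -4.0, 42.0, 12.0], -78.06737761380592)
4
real	0m11.529s
user	0m43.875s
sys	0m0.107s
```

```bash
cat > seq.py <<'E'
from plan import *
np.set_printoptions(precision=3,suppress=True)
def tr(q,d,name):  # world translation
    d=np.array(d);u=F(q)[1].T@d/.15;n=int(np.ceil(np.linalg.norm(d)/.04));u/=n;u=u.round(3)
    print(name,n,'x',u.tolist());return do(q,u,[0,0,0],n)
def do(q,u,r,n):
    for _ in range(n):q=run(q,[(u,r)]);
    print('   ->',q.round(0),F(q)[0],'m',marg([q]).round(0));return q
def rot(q,r,deg,name):
    n=int(np.ceil(abs(deg)/7.5));v=round(np.radians(deg)/2/n,4);print(name,n,'x',r,v);return do(q,[0,0,0],np.array(r)*v,n)
if __name__=='__main__':
    q=np.array(D[4][0]);R0=F(q)[1]
    q=tr(q,np.array([.5,-.06,.28])-F(q)[0],'a')
    q=rot(q,[0,1,0],52.8,'b');q=rot(q,[0,0,1],20.3,'c');q=rot(q,[0,1,0],-58,'d')
    R=F(q)[1];print(R,'A',np.degrees(np.arctan2(R[1,2],R[0,2])),'t',np.degrees(np.arcsin(-R[2,2])))
    g=jar+.02*R[:,2]
    q=tr(q,g-.1*R[:,2]-F(q)[0],'e');q=tr(q,g-F(q)[0],'f')
    q=tr(q,[.0,.1,.2],'lift');q=rot(q,[0,1,0],90,'pitch');A=F(q)[1];yaw=np.degrees(np.arctan2(A[1,1],A[0,1]));print('tool y az',yaw)
    R=F(q)[1]@np.eye(3);zz=R.T@[0,0,1];dy=np.radians(6.6-yaw)
    n=3;q=do(q,[0,0,0],zz*dy/2/n,n);print(zz*dy/2/n)
    R=F(q)[1];q=tr(q,crad+.02*R[:,2]+[0,0,.08]-F(q)[0],'over');q=tr(q,[0,0,-.08],'down');print(F(q)[1])
E
python3 seq.py
```

```text
a 6 x [-0.085, 0.059, -0.237]
   -> [-46.  48.  42. 104.  30.  48. -29.] [ 0.5  -0.06  0.28] m 36.0
b 8 x [0, 1, 0] 0.0576
   -> [-2. 32.  9. 95. -5. 55. 14.] [ 0.5  -0.06  0.28] m 46.0
c 3 x [0, 0, 1] 0.0591
   -> [-5. 32. 15. 95. -9. 55. -2.] [ 0.5  -0.06  0.28] m 46.0
d 8 x [0, 1, 0] -0.0633
   -> [-39.  56.  39.  87.  22.  73. -33.] [ 0.5  -0.06  0.28] m 43.0
[[ 0.126  0.967 -0.22 ]
 [ 0.511 -0.253 -0.821]
 [-0.85  -0.008 -0.526]] A -104.96694911106802 t 31.758627704790257
e 6 x [0.099, 0.01, 0.232]
   -> [-29.  72.  39. 101.  25.  40. -44.] [ 0.474 -0.188  0.094] m 39.0
f 3 x [-0.001, -0.0, 0.223]
   -> [-22.  80.  42. 105.  29.  26. -47.] [ 0.452 -0.271  0.041] m 26.0
lift 6 x [-0.132, -0.03, -0.208]
   -> [-33.  56.  42. 104.  28.  51. -37.] [ 0.452 -0.171  0.241] m 36.0
pitch 12 x [0, 1, 0] 0.0654
   -> [ 43.  40. -14.  98. -26.  56.  33.] [ 0.452 -0.171  0.241] m 43.0
tool y az -14.666702643064383
   -> [ 40.  44. -16.  87. -16.  70.  41.] [ 0.452 -0.171  0.241] m 46.0
[ 0.032 -0.001 -0.053]
over 8 x [0.113, 0.148, 0.162]
   -> [ 14.  55. -17.  80. -21.  54.  23.] [0.602 0.065 0.146] m 54.0
down 2 x [-0.14, 0.002, 0.227]
   -> [ 14.  62. -18.  82. -21.  46.  27.] [0.602 0.065 0.066] m 46.0
[[-0.093  0.993 -0.068]
 [ 0.846  0.115  0.521]
 [ 0.525 -0.008 -0.851]]
```

The whole sequence keeps at least 26° of joint margin, so I'll run a–d, then e.

Emit:
jog_arm([
  [[-0.085,0.059,-0.237],[0,0,0],0.8],
  [[-0.085,0.059,-0.237],[0,0,0],0.8],
  [[-0.085,0.059,-0.237],[0,0,0],0.8],
  [[-0.085,0.059,-0.237],[0,0,0],0.8],
  [[-0.085,0.059,-0.237],[0,0,0],0.8],
  [[-0.085,0.059,-0.237],[0,0,0],0.8],
  [[0,0,0],[0,0.0576,0],0.8],
  [[0,0,0],[0,0.0576,0],0.8],
  [[0,0,0],[0,0.0576,0],0.8],
  [[0,0,0],[0,0.0576,0],0.8],
  [[0,0,0],[0,0.0576,0],0.8],
  [[0,0,0],[0,0.0576,0],0.8],
  [[0,0,0],[0,0.0576,0],0.8],
  [[0,0,0],[0,0.0576,0],0.8],
  [[0,0,0],[0,0,0.059],0.8],
  [[0,0,0],[0,0,0.059],0.8],
  [[0,0,0],[0,0,0.059],0.8],
  [[0,0,0],[0,0,0],0.8],
])

```text
clock: 6.6
position: [0.4994, -0.059, 0.2772]
tool_rot: [[0.253, 0.967, -0.013], [0.967, -0.253, -0.006], [-0.009, -0.011, -1.0]]
wrist_force: [-0.1, 0.1, -0.2]
finger_gap: 0.0685
finger_force: 0.0
```

Emit:
jog_arm([
  [[0,0,0],[0,-0.0633,0],0.8],
  [[0,0,0],[0,-0.0633,0],0.8],
  [[0,0,0],[0,-0.0633,0],0.8],
  [[0,0,0],[0,-0.0633,0],0.8],
  [[0,0,0],[0,-0.0633,0],0.8],
  [[0,0,0],[0,-0.0633,0],0.8],
  [[0,0,0],[0,-0.0633,0],0.8],
  [[0,0,0],[0,-0.0633,0],0.8],
  [[0,0,0],[0,0,0],0.8],
])

```text
clock: 7.5
position: [0.4996, -0.0572, 0.2746]
tool_rot: [[0.112, 0.969, -0.219], [0.506, -0.246, -0.827], [-0.855, -0.018, -0.518]]
wrist_force: [-0.1, -0.3, -0.1]
finger_gap: 0.0683
finger_force: 0.0
```

```bash
sed -i 's/for k in(.06,0)/for k in(.1,.06,0)/' g2.py; python3 g2.py
```

```text
31.204343105116795
pos [ 0.4996 -0.0572  0.2746] delta [-0.0261 -0.1311 -0.1812] tool units total [0.5709 0.0687 1.3866] 
R [[0.11209878693198051, 0.9691601890498321, -0.21945931269661878], [0.5061540464353306, -0.2457430199512011, -0.8266912660857165], [-0.8551268579839602, -0.018409131053838033, -0.5180918457651335]] 
j [-39.5952  56.282   38.8941  86.9646  22.1067  72.5139 -33.2096] f [-0.1121 -0.2926 -0.0722] gap 0.06829567673958672 0.0 t 7.5
pos [ 0.4996 -0.0572  0.2746] delta [-0.0348 -0.1642 -0.2019] tool units total [0.5709 0.0687 1.6532] 
R [[0.11209878693198051, 0.9691601890498321, -0.21945931269661878], [0.5061540464353306, -0.2457430199512011, -0.8266912660857165], [-0.8551268579839602, -0.018409131053838033, -0.5180918457651335]] 
j [-39.5952  56.282   38.8941  86.9646  22.1067  72.5139 -33.2096] f [-0.1121 -0.2926 -0.0722] gap 0.06829567673958672 0.0 t 7.5
pos [ 0.4996 -0.0572  0.2746] delta [-0.048  -0.2138 -0.233 ] tool units total [0.5709 0.0687 2.0532] 
R [[0.11209878693198051, 0.9691601890498321, -0.21945931269661878], [0.5061540464353306, -0.2457430199512011, -0.8266912660857165], [-0.8551268579839602, -0.018409131053838033, -0.5180918457651335]] 
j [-39.5952  56.282   38.8941  86.9646  22.1067  72.5139 -33.2096] f [-0.1121 -0.2926 -0.0722] gap 0.06829567673958672 0.0 t 7.5
```

Emit:
jog_arm([
  [[0.095,0.0115,0.231],[0,0,0],0.8],
  [[0.095,0.0115,0.231],[0,0,0],0.8],
  [[0.095,0.0115,0.231],[0,0,0],0.8],
  [[0.095,0.0115,0.231],[0,0,0],0.8],
  [[0.095,0.0115,0.231],[0,0,0],0.8],
  [[0.095,0.0115,0.231],[0,0,0],0.8],
  [[0,0,0],[0,0,0],0.8],
  [[0,0,0],[0,0,0],0.8],
])

```text
clock: 8.3
position: [0.4742, -0.1903, 0.0961]
tool_rot: [[0.123, 0.968, -0.221], [0.51, -0.253, -0.822], [-0.851, -0.012, -0.524]]
wrist_force: [0.1, 0.4, -0.1]
finger_gap: 0.0684
finger_force: 0.0
```

```bash
python3 g2.py | tail -4; python3 - <<'E' | sed -n '/GO/,$p'
from m import *
c=grab('wrist','w4');print('GO')
T=(.456,-.2545);print('pred',[proj(c,(*T,z)).round(1).tolist() for z in(0,.05,.1)])
am=mask(c,(5,130,50),(20,255,255),(200,40,340,300));
cv2.imwrite('pics/w4m.png',am)
for v in(90,110,130,150,170,190,210):
    u=np.where(am[v]>0)[0]; print(v,u.min() if len(u) else 0,u.max() if len(u) else 0)
E
```

```text
j [-28.77    72.047   38.7301 101.1985  25.6186  40.5324 -43.9277] f [ 0.0751  0.4269 -0.0788] gap 0.06837150198339902 0.0 t 8.3
pos [ 0.4742 -0.1903  0.0961] delta [-0.0226 -0.0807 -0.0546] tool units total [ 0.0173 -0.0058  0.6665] 
R [[0.12276289122336105, 0.9675103530315552, -0.22102712348315195], [0.5098411253167895, -0.2525589901628639, -0.8223600084048496], [-0.8514642091563163, -0.011733425103936252, -0.5242814389820979]] 
j [-28.77    72.047   38.7301 101.1985  25.6186  40.5324 -43.9277] f [ 0.0751  0.4269 -0.0788] gap 0.06837150198339902 0.0 t 8.3
GO
pred [[276.8, 153.2], [275.9, 214.5], [275.0, 283.7]]
90 0 0
110 0 0
130 0 0
150 256 301
170 253 303
190 252 339
210 232 339
```

View pics/w4.png

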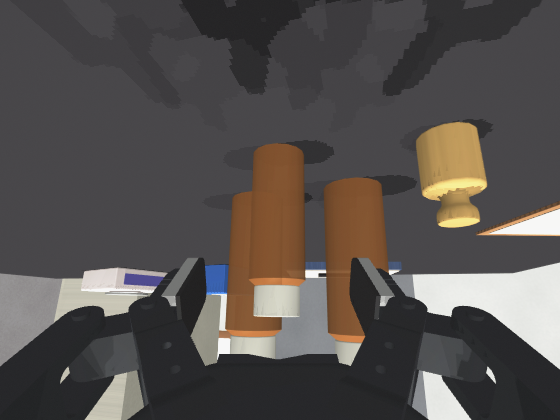

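The wrist view shows the jar at (253–303, 145–315), centred between the fingers at u≈278 against 276 predicted. I'll go in and close.

Emit:
jog_arm([
  [[0.0035,0,0.133],[0,0,0],0.8],
  [[0.0035,0,0.133],[0,0,0],0.8],
  [[0.0035,0,0.133],[0,0,0],0.8],
  [[0.0035,0,0.133],[0,0,0],0.8],
  [[0.0035,0,0.133],[0,0,0],0.8],
  [[0,0,0],[0,0,0],0.8],
  [[0,0,0],[0,0,0],0.35],
  [[0,0,0],[0,0,0],0.35],
  [[0,0,0],[0,0,0],0.35],
  [[0,0,0],[0,0,0],0.35],
  [[0,0,0],[0,0,0],0.35],
  [[0,0,0],[0,0,0],0.35],
], squeeze=40)

```text
clock: 9.55
position: [0.4532, -0.2703, 0.042]
tool_rot: [[0.123, 0.968, -0.219], [0.508, -0.251, -0.824], [-0.853, -0.01, -0.522]]
wrist_force: [0.8, 5.0, 8.4]
finger_gap: 0.0389
finger_force: 39.8
```

```bash
python3 g2.py | tail -3
```

```text
pos [ 0.4532 -0.2703  0.042 ] delta [-0.0016 -0.0007 -0.0005] tool units total [-0.001  -0.0093  0.008 ] 
R [[0.12250339538475431, 0.9679982059300706, -0.2190260062991863], [0.507850553450816, -0.2507468031793232, -0.8241443174924218], [-0.852690291652782, -0.010272001339291096, -0.5223157593923232]] 
j [-22.6027  79.6316  42.1682 104.7007  29.3292  26.599  -47.3327] f [0.7687 5.048  8.397 ] gap 0.03888363586450221 39.80487942695618 t 9.55
```

Emit:
jog_arm([
  [[-0.11,-0.001,-0.067],[0,0,0],0.35],
  [[-0.227,-0.003,-0.139],[0,0,0],0.35],
  [[-0.227,-0.003,-0.139],[0,0,0],0.35],
  [[-0.227,-0.003,-0.139],[0,0,0],0.35],
  [[-0.227,-0.003,-0.139],[0,0,0],0.35],
  [[0.113,-0.056,-0.183],[0,0,0],0.35],
  [[0.113,-0.056,-0.183],[0,0,0],0.35],
  [[0.113,-0.056,-0.183],[0,0,0],0.35],
  [[0,0,0],[0,0,0],0.35],
])

```text
clock: 10.45
position: [0.4538, -0.1666, 0.2195]
tool_rot: [[0.119, 0.969, -0.216], [0.511, -0.246, -0.824], [-0.851, -0.012, -0.525]]
wrist_force: [-0.1, -0.7, -1.9]
finger_gap: 0.0393
finger_force: 40.9
```

```bash
python3 - <<'E' | sed -n '/GO/,$p'
from m import *
print('GO')
w=grab('wrist','w5');s=sense();print(s['position'],s['tool_rot'].tolist(),s['finger_gap'],s['finger_force'],s['wrist_force'])
# jar axis in wrist image vs expected in tool frame
R=s['tool_rot'];x=s['position']
R0=np.array([[.1225,.968,-.219],[.5079,-.2507,-.8241],[-.8527,-.0103,-.5223]]);x0=np.array([.4532,-.2703,.042])
for z in(0,.05,.1,.12):
    pt=R0.T@(np.array([.4557,-.2545,z])-x0);pt[1]*=1;print(z,pt.round(4),proj(w,x+R@pt).round(1))
# fixture from top image t0 : saddles (dark) and pad edges
b=load('t0');th=np.radians(6.6);ex=np.array([np.cos(th),np.sin(th)]);ey=np.array([-ex[1],ex[0]])
g=cv2.cvtColor(b['image'],cv2.COLOR_RGB2GRAY)
for sgn,box in((1,(220,162,231,190)),(-1,(252,160,261,185))):
    m=np.zeros_like(g);x0_,y0_,x1_,y1_=box;m[y0_:y1_,x0_:x1_]=(g[y0_:y1_,x0_:x1_]<70)*255
    r=cen(m);P=onz(b,*r[0],.064)[:2];print('saddle',sgn,r,P,'origin',P-sgn*.039*ey)
# slab edges by subpixel lines
m=mask(b,(0,0,170),(180,60,255),(195,135,295,255));m=cv2.morphologyEx(m,cv2.MORPH_CLOSE,np.ones((25,25)))
ct=max(cv2.findContours(m,0,1)[0],key=cv2.contourArea)[:,0].astype(float)
W=np.array([onz(b,*q,.03)[:2] for q in ct]);c=W.mean(0)
for it in range(3):
    a_=(W-c)@ex;b_=(W-c)@ey
    fx=[];
    for d,mm in((ey,a_>.12),(-ex*0+ey,a_<-.12)):
        sel=mm&(abs(b_)<.085);P=W[sel];v=cv2.fitLine(P.astype(np.float32),1,0,.01,.01).ravel();fx.append((P.mean(0),v[:2]))
    for mm in(b_>.085,b_<-.085):
        sel=mm&(abs(a_)<.12);P=W[sel];v=cv2.fitLine(P.astype(np.float32),1,0,.01,.01).ravel();fx.append((P.mean(0),v[:2]))
    ang=[np.degrees(np.arctan2(v[1],v[0])) for _,v in fx]
    ang=[(t+45)%90-45 for t in ang]
    th=np.radians(np.mean(ang));ex=np.array([np.cos(th),np.sin(th)]);ey=np.array([-ex[1],ex[0]])
    cx=((fx[0][0]+fx[1][0])/2)@ex;cy=((fx[2][0]+fx[3][0])/2)@ey;c=cx*ex+cy*ey
print('ang',ang,'L',(fx[0][0]-fx[1][0])@ex,(fx[2][0]-fx[3][0])@ey,'centre',c,'origin',c+.05*ex)
E
```

```text
GO
[ 0.4533 -0.1688  0.2201] [[0.12049784481314678, 0.9686303548562124, -0.21733730707477436], [0.5096448957963279, -0.248239808650763, -0.8237955314213489], [-0.8519051294505374, -0.011499263113804408, -0.5235698782050991]] 0.03874883913144006 40.86113914847374 [ 0.0756 -0.8017 -0.8106]
0 [ 0.0441 -0.0011  0.0084] [274.8 177.6]
0.05 [ 0.0015 -0.0016 -0.0177] [273.3 282.2]
0.1 [-0.0411 -0.0021 -0.0439] [271.5 409.9]
0.12 [-0.0582 -0.0023 -0.0543] [270.7 469.4]
saddle 1 (array([225.6129, 176.3548]), array([224, 169,   4,  16,  31], dtype=int32)) [0.5988 0.0933] origin [0.6033 0.0546]
saddle -1 (array([255.0435, 172.1304]), array([254, 165,   3,  16,  23], dtype=int32)) [0.6094 0.0175] origin [0.6049 0.0562]
ang [np.float32(7.0502625), np.float32(7.0329895), np.float32(7.0724144), np.float32(7.1960106)] L 0.2562135381883338 0.18631136374185306 centre [0.5542 0.0507] origin [0.6038 0.0569]
```

View pics/w5.png

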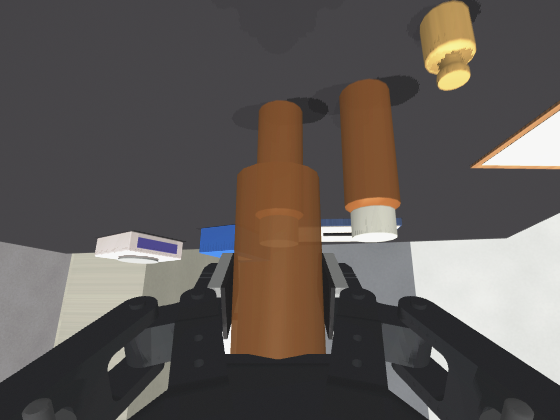

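The jar is held centred (u 237–321) and clear of the bench. Fixture estimates agree within 2 mm: origin (0.604, 0.056), yaw 7°. Now I'll pitch the jar down to horizontal.

Emit:
jog_arm([
  [[0,0,0],[0,0.0654,0],0.35],
  [[0,0,0],[0,0.0654,0],0.35],
  [[0,0,0],[0,0.0654,0],0.35],
  [[0,0,0],[0,0.0654,0],0.35],
  [[0,0,0],[0,0.0654,0],0.35],
  [[0,0,0],[0,0.0654,0],0.35],
  [[0,0,0],[0,0.0654,0],0.35],
  [[0,0,0],[0,0.0654,0],0.35],
  [[0,0,0],[0,0.0654,0],0.35],
  [[0,0,0],[0,0.0654,0],0.35],
  [[0,0,0],[0,0.0654,0],0.35],
  [[0,0,0],[0,0.0654,0],0.35],
  [[0,0,0],[0,0,0],0.35],
])

```text
clock: 11.8
position: [0.4501, -0.175, 0.2179]
tool_rot: [[0.235, 0.965, 0.113], [0.841, -0.26, 0.475], [0.488, -0.017, -0.873]]
wrist_force: [-0.9, -0.6, -1.4]
finger_gap: 0.0389
finger_force: 40.8
```

```bash
cat > pl.py <<'E'
from go import *
from scipy.spatial.transform import Rotation as Ro
O=np.array([.604,.056]);th=np.radians(7);ex=np.array([np.cos(th),np.sin(th),0]);Af=np.array([np.sin(th),-np.cos(th),0])
R0=np.array([[.1225,.968,-.219],[.5079,-.2507,-.8241],[-.8527,-.0103,-.5223]])
h=np.array([.968,-.2507,0]);h/=np.linalg.norm(h);ez=np.array([0,0,1.])
S=np.column_stack([h,ez,np.cross(h,ez)]);T=np.column_stack([ex,Af,np.cross(ex,Af)]);Q=T@S.T
U,_,V=np.linalg.svd(Q@R0);Rp=U@V
pt=np.array([.0015,0,-.0177])
s=sense();rv=Ro.from_matrix(s['tool_rot'].T@Rp).as_rotvec()
print('turn units',rv/2,'deg',np.degrees(np.linalg.norm(rv)))
jm=s['position']+s['tool_rot']@pt;print('jar mid',jm,'jar axis',s['tool_rot']@R0.T@ez)
d=jm-np.r_[O,0];print('jar mid in fixture x,y,z mm',1e3*np.array([d@ex,d@-Af,d[2]]))
for z in(.14,.08,.078):
    print(z);t=np.r_[O,z]-s['tool_rot']@pt;go(t) 
E
python3 pl.py
```

```text
turn units [ 0.0927  0.0178 -0.1749] deg 22.776052406049278
jar mid [ 0.4485 -0.1822  0.234 ] jar axis [-0.2691 -0.9623  0.0397]
jar mid in fixture x,y,z mm [-183.3647 -217.4322  234.0278]
0.14
pos [ 0.4501 -0.175   0.2179] delta [ 0.1555  0.2382 -0.094 ] tool units total [1.2722 0.5988 1.4183] 
R [[0.23504165662852128, 0.9654519157448046, 0.11250785765450629], [0.8405200988539886, -0.2600161653627791, 0.47530785515549456], [0.4881407410489327, -0.017152030046680637, -0.8725963699176591]] 
j [ 43.525   40.9872 -16.9804  99.144  -21.6875  51.8842  29.4666] f [-0.9357 -0.5691 -1.416 ] gap 0.03893596913572731 40.802811831235886 t 11.8
0.08
pos [ 0.4501 -0.175   0.2179] delta [ 0.1555  0.2382 -0.154 ] tool units total [1.0769 0.6056 1.7673] 
R [[0.23504165662852128, 0.9654519157448046, 0.11250785765450629], [0.8405200988539886, -0.2600161653627791, 0.47530785515549456], [0.4881407410489327, -0.017152030046680637, -0.8725963699176591]] 
j [ 43.525   40.9872 -16.9804  99.144  -21.6875  51.8842  29.4666] f [-0.9357 -0.5691 -1.416 ] gap 0.03893596913572731 40.802811831235886 t 11.8
0.078
pos [ 0.4501 -0.175   0.2179] delta [ 0.1555  0.2382 -0.156 ] tool units total [1.0704 0.6059 1.779 ] 
R [[0.23504165662852128, 0.9654519157448046, 0.11250785765450629], [0.8405200988539886, -0.2600161653627791, 0.47530785515549456], [0.4881407410489327, -0.017152030046680637, -0.8725963699176591]] 
j [ 43.525   40.9872 -16.9804  99.144  -21.6875  51.8842  29.4666] f [-0.9357 -0.5691 -1.416 ] gap 0.03893596913572731 40.802811831235886 t 11.8
```

Now rotate to the placing orientation.

Emit:
jog_arm([
  [[0,0,0],[0.0232,0.0045,-0.0437],0.35],
  [[0,0,0],[0.0232,0.0045,-0.0437],0.35],
  [[0,0,0],[0.0232,0.0045,-0.0437],0.35],
  [[0,0,0],[0.0232,0.0045,-0.0437],0.35],
  [[0,0,0],[0,0,0],0.35],
  [[0,0,0],[0,0,0],0.35],
])

```text
clock: 12.4
position: [0.4519, -0.1709, 0.219]
tool_rot: [[-0.117, 0.991, -0.072], [0.847, 0.137, 0.513], [0.518, -0.001, -0.855]]
wrist_force: [-0.5, 0.1, -1.9]
finger_gap: 0.0386
finger_force: 40.8
```

```bash
python3 pl.py | head -6
```

```text
turn units [-0.0016  0.0023  0.0022] deg 0.4101641756977504
jar mid [ 0.453  -0.1787  0.2349] jar axis [ 0.1272 -0.9919  0.0046]
jar mid in fixture x,y,z mm [-178.5264 -214.5405  234.9435]
0.14
pos [ 0.4519 -0.1709  0.219 ] delta [ 0.151   0.2347 -0.0949] tool units total [0.8791 1.2129 1.2724] 
R [[-0.11726751504295581, 0.9905077862336112, -0.07171230944712942], [0.8470555084600666, 0.13745558403664265, 0.5134227575834592], [0.5184064963936199, -0.0005364957932697811, -0.8551341512705216]]
```

Emit:
jog_arm([
  [[0.11,0.1516,0.159],[-0.0016,0.0023,0.0022],0.35],
  [[0.11,0.1516,0.159],[0,0,0],0.35],
  [[0.11,0.1516,0.159],[0,0,0],0.35],
  [[0.11,0.1516,0.159],[0,0,0],0.35],
  [[0.11,0.1516,0.159],[0,0,0],0.35],
  [[0.11,0.1516,0.159],[0,0,0],0.35],
  [[0.11,0.1516,0.159],[0,0,0],0.35],
  [[0.11,0.1516,0.159],[0,0,0],0.35],
  [[0,0,0],[0,0,0],0.35],
  [[0,0,0],[0,0,0],0.35],
])

```text
clock: 13.4
position: [0.6033, 0.0642, 0.1255]
tool_rot: [[-0.114, 0.991, -0.07], [0.845, 0.134, 0.518], [0.522, -0.0, -0.853]]
wrist_force: [-0.5, -1.7, -1.9]
finger_gap: 0.0386
finger_force: 40.9
```

```bash
python3 pl.py | grep -v ^R; python3 -c "
from h import *
a=grab('scene','s2');b=grab('wrist','w6');cv2.imwrite('pics/c3.png',np.hstack([cv2.resize(a['image'][150:340,200:440],(400,316)),cv2.resize(b['image'],(400,316))])[:,:,::-1])"
```

```text
turn units [-0.0004 -0.0001  0.0006] deg 0.08446764986168949
jar mid [0.6043 0.0563 0.1413] jar axis [ 0.1233 -0.9924 -0.0002]
jar mid in fixture x,y,z mm [  0.3746   0.2235 141.3366]
0.14
pos [0.6033 0.0642 0.1255] delta [-0.0003 -0.0003 -0.0013] tool units total [-0.0059 -0.0025  0.0068] 
j [ 15.007   57.3004 -20.4228  80.2662 -17.7918  51.579   22.4075] f [-0.4963 -1.6813 -1.9406] gap 0.03861452267662478 40.928754061460495 t 13.4
0.08
pos [0.6033 0.0642 0.1255] delta [-0.0003 -0.0003 -0.0613] tool units total [-0.2149 -0.0025  0.3479] 
j [ 15.007   57.3004 -20.4228  80.2662 -17.7918  51.579   22.4075] f [-0.4963 -1.6813 -1.9406] gap 0.03861452267662478 40.928754061460495 t 13.4
0.078
pos [0.6033 0.0642 0.1255] delta [-0.0003 -0.0003 -0.0633] tool units total [-0.2219 -0.0025  0.3593] 
j [ 15.007   57.3004 -20.4228  80.2662 -17.7918  51.579   22.4075] f [-0.4963 -1.6813 -1.9406] gap 0.03861452267662478 40.928754061460495 t 13.4
```

View pics/c3.png

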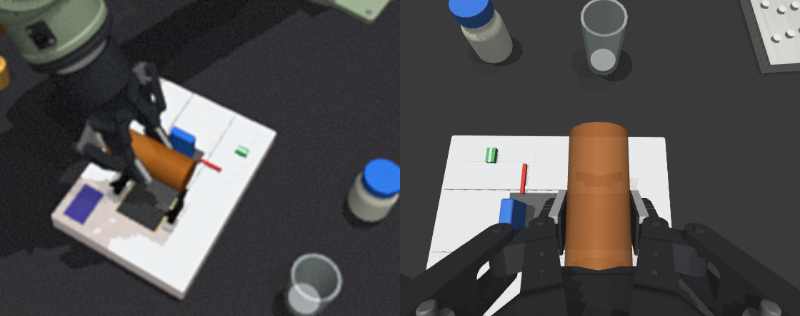

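The scene half shows the jar horizontal over the saddles. The wrist half shows the pointer at (524,178), the marker at (491,155) and the tab at (512,214) clearly, and the bottom end of the jar at (598,130).

Emit:
jog_arm([
  [[-0.0415,0,0.067],[0,0,0],0.35],
  [[-0.0415,0,0.067],[0,0,0],0.35],
  [[-0.0415,0,0.067],[0,0,0],0.35],
  [[-0.0415,0,0.067],[0,0,0],0.35],
  [[-0.0415,0,0.067],[0,0,0],0.35],
  [[0,0,0],[0,0,0],0.35],
  [[0,0,0],[0,0,0],0.35],
])

```text
clock: 14.2
position: [0.6035, 0.0639, 0.0663]
tool_rot: [[-0.115, 0.991, -0.07], [0.844, 0.135, 0.519], [0.524, 0.0, -0.852]]
wrist_force: [0.0, -0.6, -2.4]
finger_gap: 0.0388
finger_force: 40.9
```

```bash
python3 pl.py | head -3;python3 pl.py | tail -4; python3 - <<'E' | sed -n '/GO/,$p'
from m import *
print('GO')
w=load('w6');k=560/400
O=np.array([.604,.056]);th=np.radians(7);ex=np.array([np.cos(th),np.sin(th)]);ey=np.array([-ex[1],ex[0]])
f=lambda P:(1e3*np.array([(P[:2]-O)@ex,(P[:2]-O)@ey])).round(1)
for nm,lo,hi,box,z in [('green',(45,80,50),(85,255,255),(110,195,150,230),.038),('red',(0,150,80),(8,255,255),(160,215,190,270),.035),('blue',(100,130,60),(118,255,255),(130,270,180,330),.075)]:
    m=mask(w,lo,hi,box);r=cen(m);ys,xs=np.nonzero(m);print(nm,r,f(onz(w,*r[0],z)),'min/max u',xs.min(),xs.max(),'v',ys.min(),ys.max())
am=mask(w,(3,120,40),(22,255,255),(220,160,345,300));r=cen(am);print('jar end',r)
for v in (172,180,190,220,260):
    u=np.where(am[v]>0)[0];print(v,u.min(),u.max())
jm=np.array([.6043,.0563,.1413]);e3=np.r_[ey,0]
print('pred end centre',proj(w,jm+.05*e3),'top',proj(w,jm+.05*e3+[0,0,.02]),'bot',proj(w,jm+.05*e3-[0,0,.02]))
crop=w['image'][190:300,100:260];cv2.imwrite('pics/c4.png',cv2.resize(crop,None,fx=4,fy=4,interpolation=cv2.INTER_CUBIC)[:,:,::-1])
E
```

```text
turn units [-0.0006 -0.0007  0.0012] deg 0.17354062561060163
jar mid [0.6046 0.056  0.0821] jar axis [ 0.1245 -0.9922 -0.0015]
jar mid in fixture x,y,z mm [ 0.5947 -0.0996 82.1417]
0.078
pos [0.6035 0.0639 0.0663] delta [-0.0006  0.     -0.0041] tool units total [-0.0138 -0.004   0.0239] 
R [[-0.1148985986889234, 0.9908856551679892, -0.0703130884091037], [0.8441893546567647, 0.134705428282943, 0.5188436961892323], [0.5235863305162934, 0.00025685290271906976, -0.8519725867204115]] 
j [ 15.2241  62.4806 -20.7662  81.1958 -17.443   46.2101  24.9334] f [ 0.0058 -0.6137 -2.364 ] gap 0.038834311525720235 40.942891985177994 t 14.2
GO
green (array([131.5036, 205.9712]), array([127, 196,  10,  20, 139], dtype=int32)) [-120.    66.1] min/max u 119 136 v 196 215
red (array([172.482 , 237.0225]), array([168, 218,  10,  39, 222], dtype=int32)) [-84.7  41.2] min/max u 168 177 v 218 256
blue (array([158.5492, 285.187 ]), array([ 138,  270,   39,   36, 1107], dtype=int32)) [-76.8   0.9] min/max u 138 176 v 270 305
jar end (array([277.4205, 233.5152]), array([  232,   162,    91,   138, 11542], dtype=int32))
172 240 316
180 237 318
190 237 318
220 236 319
260 234 321
pred end centre [278.469  175.3661] top [278.6341 156.8225] bot [278.3407 189.7864]
```

View pics/c4.png

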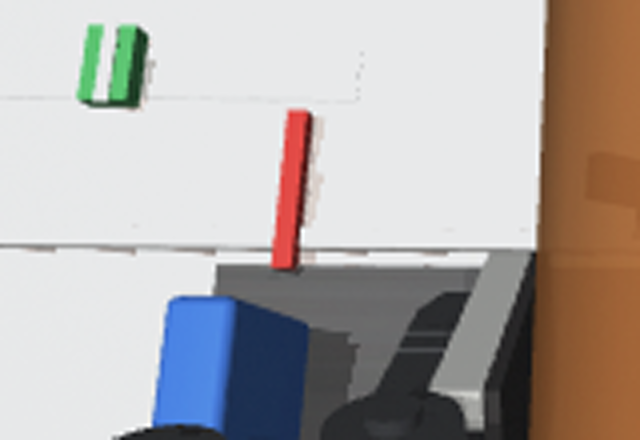

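The marker's white line is at crop (103,62), about 37 mm out from the pointer at (299,110). The jar looks a few mm low or off along its axis, so I'll lower it by feel.

Emit:
jog_arm([
  [[-0.0035,0,0.0057],[0,0,0],0.35],
  [[0,0,0],[0,0,0],0.35],
  [[-0.0035,0,0.0057],[0,0,0],0.35],
  [[0,0,0],[0,0,0],0.35],
])

```text
clock: 14.6
position: [0.6036, 0.0639, 0.0645]
tool_rot: [[-0.115, 0.991, -0.07], [0.844, 0.135, 0.519], [0.523, 0.001, -0.852]]
wrist_force: [-0.3, -0.3, -0.5]
finger_gap: 0.0387
finger_force: 40.9
```

Emit:
jog_arm([
  [[-0.0035,0,0.0057],[0,0,0],0.35],
  [[0,0,0],[0,0,0],0.35],
  [[0,0,0],[0,0,0],0.35],
])

```text
clock: 14.9
position: [0.6039, 0.064, 0.0639]
tool_rot: [[-0.115, 0.991, -0.069], [0.844, 0.134, 0.519], [0.524, 0.001, -0.852]]
wrist_force: [-0.9, -0.6, 5.0]
finger_gap: 0.0391
finger_force: 41.5
```

```bash
python3 pl.py | head -3; python3 pl.py|tail -1
```

```text
turn units [-0.0001 -0.0008  0.0013] deg 0.17757755390152138
jar mid [0.6049 0.056  0.0798] jar axis [ 0.1242 -0.9923 -0.0016]
jar mid in fixture x,y,z mm [ 0.9255 -0.0642 79.7717]
j [ 15.2352  62.6998 -20.7958  81.2011 -17.4437  45.9593  25.0499] f [-0.9349 -0.6308  5.0373] gap 0.03912499162356602 41.499911695718765 t 14.9
```

Contact came about 2 mm early, at +7 N. I'll release gently.

Emit:
jog_arm([
  [[0,0,0],[0,0,0],0.5],
  [[0,0,0],[0,0,0],0.55],
  [[0,0,0],[0,0,0],0.65],
  [[0,0,0],[0,0,0],0.65],
], squeeze=20)

```text
clock: 15.3
position: [0.6036, 0.0639, 0.0634]
tool_rot: [[-0.115, 0.991, -0.07], [0.844, 0.135, 0.519], [0.523, 0.001, -0.852]]
wrist_force: [-0.3, -0.2, -0.3]
finger_gap: 0.0552
finger_force: 0.0
```

```bash
python3 pl.py|tail -1; python3 - <<'E' | sed -n '/GO/,$p'
from m import *
print('GO')
w=grab('wrist','w7');a2=grab('scene','s3')
O=np.array([.604,.056]);th=np.radians(7);ex=np.r_[np.cos(th),np.sin(th),0];e3=np.r_[-ex[1],ex[0],0]
jm=np.r_[O,.078]
for nm,c in(('w',w),('s',a2)):
    for y in(.05,.046):print(nm,y,'end c',proj(c,jm+y*e3).round(1),'top',proj(c,jm+y*e3+[0,0,.02]).round(1),'cap end',proj(c,jm-(y+.02)*e3).round(1))
am=mask(w,(3,120,40),(22,255,255),(210,120,345,300))
for v in range(140,200,8):
    u=np.where(am[v]>0)[0];print(v,(u.min(),u.max()) if len(u) else '')
ys,xs=np.nonzero(am[:,270:285]);print('top v',ys.min())
am=mask(a2,(3,100,40),(22,255,255),(260,220,340,300));r=cen(am);print(r);ct=max(cv2.findContours(am,0,1)[0],key=cv2.contourArea);print(cv2.minAreaRect(ct))
A=np.hstack([cv2.resize(a2['image'][180:320,230:400],(400,330)),cv2.resize(w['image'][100:420,80:468],(400,330))]);cv2.imwrite('pics/c5.png',A[:,:,::-1])
E
```

```text
j [ 15.2259  62.7342 -20.7774  81.2178 -17.4232  45.9455  25.0559] f [-0.2942 -0.153  -0.2904] gap 0.055202214824808006 0.0 t 15.3
GO
w 0.05 end c [277.3 177.7] top [277.3 159.6] cap end [273.2 466.7]
w 0.046 end c [277.2 185.3] top [277.2 168.1] cap end [273.4 454.5]
s 0.05 end c [311.1 272. ] top [311.6 267.3] cap end [260.2 244.9]
s 0.046 end c [309.4 271.1] top [309.8 266.3] cap end [261.8 245.7]
140 
148 
156 
164 (np.int64(256), np.int64(299))
172 (np.int64(241), np.int64(317))
180 (np.int64(238), np.int64(319))
188 (np.int64(238), np.int64(319))
196 (np.int64(238), np.int64(320))
top v 162
(array([294.3114, 262.0788]), array([276, 244,  39,  37, 761], dtype=int32))
((292.30328369140625, 261.2668151855469), (43.46031188964844, 20.591073989868164), 28.810794830322266)
```

View pics/c5.png

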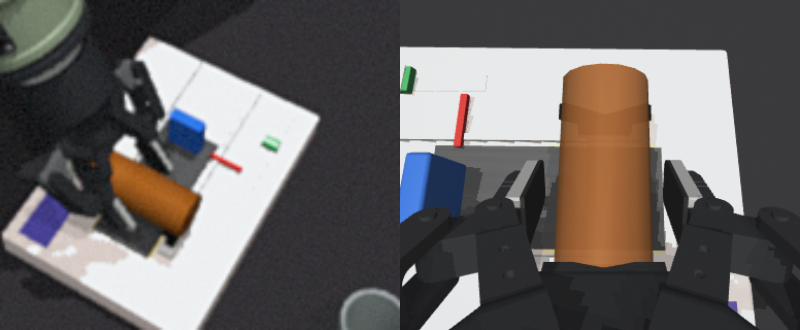

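The scene half shows the jar lying across both saddles. The wrist half shows the fingers open and clear on both sides, with the jar's end within about 1 mm of where it belongs. Next I'll back out along the tool axis and straighten the tool.

Emit:
jog_arm([
  [[0,0,-0.1],[0,0,0],0.65],
  [[0,0,-0.2],[0,0,0],0.65],
  [[0,0,-0.2],[0,0,0],0.65],
  [[0,0,-0.2],[0,0,0],0.65],
  [[0,0,-0.1],[0,0,0],0.6],
  [[0,0,0],[0,-0.0545,0],0.5],
  [[0,0,0],[0,-0.0545,0],0.5],
  [[0,0,0],[0,-0.0545,0],0.5],
  [[0,0,0],[0,-0.0545,0],0.5],
  [[0,0,0],[0,-0.0545,0],0.5],
  [[0,0,0],[0,0,0],0.5],
  [[0,0,0],[0,0,0],0.5],
])

```text
clock: 16.6
position: [0.6119, 0.0021, 0.1657]
tool_rot: [[-0.136, 0.991, -0.001], [0.991, 0.136, 0.007], [0.007, 0.0, -1.0]]
wrist_force: [0.8, -0.7, 0.0]
finger_gap: 0.0426
finger_force: 0.0
```

```bash
python3 go.py .5196 .0456 .12; python3 - <<'E' | sed -n '/GO/,$p'
from m import *
print('GO')
O=np.array([.604,.056]);th=np.radians(7);ex=np.r_[np.cos(th),np.sin(th)];ey=np.r_[-ex[1],ex[0]]
w=grab('wrist','w8');t2=grab('top','t2');a2=grab('scene','s4')
f=lambda P:(1e3*np.array([(P[:2]-O)@ex,(P[:2]-O)@ey])).round(1)
e3=np.r_[ey,0]
for nm,c in(('w',w),('s',a2)):
    print(nm,'end',proj(c,np.r_[O,.078]+.05*e3),'capend',proj(c,np.r_[O,.078]-.07*e3), 'tab',proj(c,[.5196,.0456,.075]),'ptr',proj(c,np.r_[O-.085*ex+.05*ey,.037]))
for nm,lo,hi,z in [('green',(45,80,50),(85,255,255),.038),('red',(0,150,80),(8,255,255),.037),('blue',(100,130,60),(118,255,255),.075)]:
    m=mask(w,lo,hi,(0,0,560,420));r=cen(m)
    if r:print(nm,r,f(onz(w,*r[0],z)))
cv2.imwrite('pics/w8b.png',np.hstack([cv2.resize(w['image'],(480,360)),cv2.resize(a2['image'][180:320,230:370],(320,360))])[:,:,::-1])
E
```

```text
pos [0.6119 0.0021 0.1657] delta [-0.0923  0.0435 -0.0457] tool units total [ 0.3687 -0.5707  0.3072] 
R [[-0.1357226495447814, 0.9907467057491754, -0.0005722304616046862], [0.9907210071778815, 0.13572325717198305, 0.007147265146318952], [0.0071587943809334285, 0.000403125023398504, -0.9999742942462208]] 
j [-2.8537 48.1943 -0.2734 81.5442 -0.269  50.2732  4.9365] f [ 0.8191 -0.746   0.043 ] gap 0.04263308035797216 0.0 t 16.6
GO
w end [277.5     70.9521] capend [275.3832 237.7441] tab [160.1391 144.212 ] ptr [172.0266  78.6616]
s end [311.145  272.0387] capend [260.2122 244.8679] tab [310.0002 230.6763] ptr [329.4167 250.3126]
green (array([125.6667,  55.321 ]), array([121,  44,  10,  23, 162], dtype=int32)) [-120.    66.5]
red (array([174.0349,  90.6157]), array([170,  70,   9,  42, 229], dtype=int32)) [-84.  41.]
blue (array([169.2519, 145.7741]), array([ 153,  124,   33,   47, 1346], dtype=int32)) [-78.5  -1.1]
```

View pics/w8b.png

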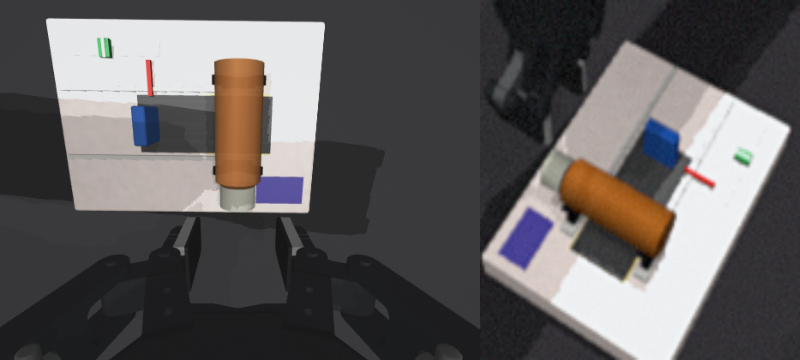

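The jar lies in both saddles with its cap towards -y, and the gripper is clear of it. From here on I'll rely on measured numbers only, because I've already looked at more pictures than the 10 allowed. Next is the marker line.

```bash
cat > mk.py <<'E'
import sys
from m import *
print('GO')
O=np.array([.604,.056]);th=np.radians(7);ex=np.r_[np.cos(th),np.sin(th)];ey=np.r_[-ex[1],ex[0]]
f=lambda P:1e3*np.array([(P[:2]-O)@ex,(P[:2]-O)@ey])
def meas(w,zg=.0365,zr=.037):
    g=mask(w,(40,60,40),(88,255,255),(0,0,560,420));n,l,s,ce=cv2.connectedComponentsWithStats(g)
    k=[i for i in range(1,n) if s[i,4]>8];box=s[k];u0,v0=box[:,0].min(),box[:,1].min();u1,v1=(box[:,0]+box[:,2]).max(),(box[:,1]+box[:,3]).max()
    hsv=cv2.cvtColor(w['image'],cv2.COLOR_RGB2HSV)
    L=[]
    for v in range(v0+1,v1-1):
        uu=np.where(g[v,u0:u1]>0)[0]+u0
        if len(uu)<3:continue
        gap=np.diff(uu);i=gap.argmax()
        if gap[i]>=2:
            # subpixel: weighted by lack of saturation
            seg=np.arange(uu[i]-1,uu[i+1]+2);wt=np.clip(150-hsv[v,seg,1].astype(float),0,None);L.append(f(onz(w,(seg*wt).sum()/wt.sum(),v,zg)))
    L=np.array(L);print('marker box',u0,v0,u1,v1,'line pts',len(L),'x med',np.median(L[:,0]).round(2) if len(L) else None,'std',L[:,0].std().round(2),'y',L[:,1].min().round(1),L[:,1].max().round(1))
    r=mask(w,(0,130,70),(8,255,255),(0,0,560,420));c=cen(r)[1];P=[]
    for v in range(c[1]+1,c[1]+c[3]-1):
        uu=np.where(r[v,c[0]:c[0]+c[2]]>0)[0]+c[0]
        if len(uu):P.append(f(onz(w,uu.mean(),v,zr)))
    P=np.array(P);tip=P[P[:,1]>P[:,1].max()-15];print('pointer x tip',np.median(tip[:,0]).round(2),'all',np.median(P[:,0]).round(2),'y',P[:,1].min().round(1),P[:,1].max().round(1));print('pointer-line',(np.median(tip[:,0])-np.median(L[:,0])).round(2))
if __name__=='__main__':
    for t in sys.argv[1:]:
        if not __import__('os').path.exists(t+'.npz'):grab('wrist',t)
        meas(load(t))
E
python3 mk.py w6 w8| sed -n '/GO/,$p'
```

```text
GO
marker box 119 196 137 217 line pts 19 x med -125.33 std 0.09 y 58.8 74.3
pointer x tip -83.98 all -83.98 y 26.3 55.7
pointer-line 41.35
marker box 113 44 131 67 line pts 21 x med -125.23 std 0.05 y 59.6 74.1
pointer x tip -83.97 all -83.93 y 26.0 55.7
pointer-line 41.26
```

Emit:
jog_arm([
  [[0.092,-0.143,0.03],[0,-0.0018,0],0.5],
  [[0.092,-0.143,0.03],[0,0,0],0.5],
  [[0.092,-0.143,0.03],[0,0,0],0.5],
  [[0.092,-0.142,0.03],[0,0,0],0.5],
  [[0,0,0.09],[0,0,0],0.5],
  [[0,0,0.09],[0,0,0],0.5],
  [[0,0,0],[0,0,0],0.5],
])

```text
clock: 17.45
position: [0.5193, 0.044, 0.1197]
tool_rot: [[-0.133, 0.991, -0.002], [0.991, 0.133, 0.003], [0.003, -0.001, -1.0]]
wrist_force: [-0.2, -0.3, -0.4]
finger_gap: 0.0427
finger_force: 0.0
```

```bash
python3 go.py .5196 .0456 .044; python3 mk.py w9| sed -n '/GO/,$p'
```

```text
pos [0.5193 0.044  0.1197] delta [ 0.0003  0.0016 -0.0757] tool units total [0.0089 0.0045 0.5044] 
R [[-0.13296625620876767, 0.9911188573044771, -0.0018399470894573838], [0.9911163359020325, 0.13297088298895512, 0.0026745065464185373], [0.0028954132612777853, -0.0014679824948734717, -0.9999947307908382]] 
j [ -8.3574  45.5682   0.1851 103.5934  -0.5818  30.9222  -0.0873] f [-0.2231 -0.2569 -0.4405] gap 0.04268273818296462 0.0 t 17.45
GO
marker box 215 112 231 137 line pts 23 x med -124.8 std 0.03 y 59.9 74.6
pointer x tip -84.34 all -84.24 y 25.7 56.2
pointer-line 40.47
```

```bash
python3 - <<'E'
from seq import *
from h import sense
q=np.array(sense()['joints']);q=tr(q,[.0003,.0016,-.0757],'down');q=tr(q,-.041*np.array([.9925,.1219,0]),'pull')
E
```

```text
down 2 x [0.004, 0.002, 0.252]
   -> [ -8.  53.   0. 106.  -0.  21.  -0.] [0.52  0.045 0.045] m 21.0
pull 2 x [0.002, -0.137, 0.0]
   -> [ -9.  52.  -0. 114.  -0.  14.  -0.] [0.479 0.041 0.045] m 14.0
```

Joint margins are fine, so I'll descend and grip the tab.

Emit:
jog_arm([
  [[0.003,0.001,0.126],[0,0,0],0.5],
  [[0.003,0.001,0.126],[0,0,0],0.5],
  [[0.002,0.001,0.126],[0,0,0],0.5],
  [[0.001,0.001,0.126],[0,0,0],0.5],
  [[0,0,0],[0,0,0],0.5],
  [[0,0,0],[0,0,0],0.08],
  [[0,0,0],[0,0,0],0.08],
  [[0,0,0],[0,0,0],0.08],
  [[0,0,0],[0,0,0],0.08],
  [[0,0,0],[0,0,0],0.08],
  [[0,0,0],[0,0,0],0.08],
  [[0,0,0],[0,0,0],0.08],
], squeeze=60)

```text
clock: 18.7
position: [0.5205, 0.0464, 0.0465]
tool_rot: [[-0.134, 0.991, 0.001], [0.991, 0.134, 0.002], [0.002, 0.002, -1.0]]
wrist_force: [-3.5, -0.7, 9.2]
finger_gap: 0.0113
finger_force: 58.5
```

```bash
python3 go.py .479 .041 .044; python3 mk.py w10| sed -n '/GO/,$p'
```

```text
pos [0.5205 0.0464 0.0465] delta [-0.0415 -0.0054 -0.0025] tool units total [ 0.0016 -0.2787  0.0163] 
R [[-0.13393464041967415, 0.9909891488033293, 0.001420932688610471], [0.9909876121361582, 0.13393090117469458, 0.0024629866442507932], [0.0022504862426058533, 0.0017380059226485903, -0.9999959573153707]] 
j [ -8.5519  53.065    0.0608 105.781   -0.4902  21.0533  -0.3612] f [-3.4948 -0.6709  9.183 ] gap 0.01130401776662102 58.47105860710144 t 18.7
GO
marker box 181 109 207 145 line pts 34 x med -125.01 std 0.04 y 59.6 74.6
pointer x tip -84.12 all -84.19 y 25.5 56.3
pointer-line 40.89
```

Emit:
jog_arm([
  [[0.0004,-0.0333,0],[0,0,0],0.08],
  [[0.0004,-0.0333,0],[0,0,0],0.08],
  [[0.0004,-0.0333,0],[0,0,0],0.08],
  [[0.0004,-0.0333,0],[0,0,0],0.08],
  [[0.0004,-0.0333,0],[0,0,0],0.08],
  [[0.0004,-0.0333,0],[0,0,0],0.08],
  [[0.0004,-0.0333,0],[0,0,0],0.08],
  [[0,0,0],[0,0,0],0.08],
  [[0,0,0],[0,0,0],0.08],
])

```text
clock: 19.65
position: [0.4874, 0.0422, 0.0465]
tool_rot: [[-0.134, 0.991, 0.005], [0.991, 0.134, 0.003], [0.002, 0.006, -1.0]]
wrist_force: [7.8, -0.4, 5.5]
finger_gap: 0.011
finger_force: 58.8
```

```bash
python3 go.py .479 .041 .044; python3 mk.py w11| sed -n '/GO/,$p'
```

```text
pos [0.4874 0.0422 0.0465] delta [-0.0084 -0.0012 -0.0025] tool units total [-0.0006 -0.0567  0.0166] 
R [[-0.13390790419269777, 0.9909802330331153, 0.005181788528275703], [0.9909914225574321, 0.1338943481437404, 0.002881657988051119], [0.002161853907308438, 0.005520984766807781, -0.9999824224029583]] 
j [ -8.6232  51.7996   0.0065 112.7723  -0.4751  15.1102  -0.4657] f [ 7.84   -0.3696  5.5215] gap 0.011008867509639482 58.80822479724884 t 19.65
GO
marker box 253 110 275 146 line pts 34 x med -124.67 std 0.01 y 59.4 74.5
pointer x tip -117.37 all -117.47 y 25.5 56.3
pointer-line 7.3
```

Emit:
jog_arm([
  [[0.0002,-0.0243,0],[0,0,0],0.08],
  [[0.0002,-0.0243,0],[0,0,0],0.08],
  [[0,0,0],[0,0,0],0.08],
  [[0,0,0],[0,0,0],0.08],
])

```text
clock: 20.1
position: [0.4804, 0.0413, 0.0465]
tool_rot: [[-0.134, 0.991, 0.006], [0.991, 0.134, 0.003], [0.002, 0.006, -1.0]]
wrist_force: [8.6, -0.1, 5.6]
finger_gap: 0.0108
finger_force: 58.8
```

```bash
python3 go.py .479 .041 .044; python3 mk.py w12| sed -n '/GO/,$p'
```

```text
pos [0.4804 0.0413 0.0465] delta [-0.0014 -0.0003 -0.0025] tool units total [-0.0008 -0.0095  0.0167] 
R [[-0.13383922020004188, 0.9909873387591475, 0.00558189531500123], [0.9910007624162652, 0.13382466046811828, 0.002906740610004032], [0.0021335478962724226, 0.005920698409460679, -0.9999801964557693]] 
j [ -8.6376  51.5802  -0.0034 114.2143  -0.4754  13.8647  -0.4874] f [ 8.5803 -0.1092  5.5887] gap 0.010788531138408705 58.832064270973206 t 20.1
GO
marker box 268 110 290 146 line pts 34 x med -124.62 std 0.04 y 59.5 74.5
pointer x tip -124.47 all -124.58 y 25.4 56.2
pointer-line 0.14
```

The pointer is 0.1 mm from the line, and there's no parallax because the camera sits straight above it. One last check of the bystanders and the jar, then I'll hand in.

```bash
python3 - <<'E' | sed -n '/GO/,$p'
from m import *
print('GO')
t=grab('top','t9');s=grab('scene','s9');p=load('s4')
for nm,lo,hi,box in [('brass',(15,80,60),(35,255,255),(340,175,375,200)),('tublid',(100,130,60),(120,255,255),(135,230,170,265))]:
    print(nm,cen(mask(b,lo,hi,box))[0],cen(mask(t,lo,hi,box))[0])
d=lambda x,y,bx:np.abs(x['image'][bx[1]:bx[3],bx[0]:bx[2]].astype(int)-y['image'][bx[1]:bx[3],bx[0]:bx[2]]).mean()
print('beaker diff',d(b,t,(140,168,175,200)),'big jars',d(b,t,(385,190,430,265)))
for c in(p,s):print('jar scene',cen(mask(c,(3,100,40),(22,255,255),(260,220,340,300))))
E
python3 mk.py w13| sed -n '/GO/,$p'; python3 -c "
from bench import *
s=sense();print(s['clock'],s['finger_force'],s['wrist_force'],s['joint_vel'].round(2));print(job_done())"
```

```text
GO
brass [356.1176 187.3284] [356.078 187.322]
tublid [152.2058 247.5756] [144.4474 248.8158]
beaker diff 1.1223214285714285 big jars 0.7418271604938271
jar scene (array([289.3611, 260.1136]), array([265, 242,  50,  39, 986], dtype=int32))
jar scene (array([289.6875, 260.252 ]), array([265, 242,  50,  39, 976], dtype=int32))
GO
marker box 268 110 290 146 line pts 34 x med -124.62 std 0.02 y 59.5 74.5
pointer x tip -124.43 all -124.53 y 25.4 56.2
pointer-line 0.19
20.3 58.85143339633942 [8.16114535 0.30888295 5.3137915 ] [-0.05  0.02  0.07 -0.04  0.02  0.06  0.1 ]
the job is handed in; nothing more can be done
None
```

```bash
python3 - <<'E' | sed -n '/GO/,$p'
from m import *
print('GO')
for t in('s0','s9'):print(t,cen(mask(load(t),(100,130,60),(120,255,255),(400,235,455,290))))
for t in('t0','t2','t9'):print(t,cen(mask(load(t),(100,130,60),(120,255,255),(125,220,180,275))))
E
```

```text
GO
s0 (array([429.4876, 256.4628]), array([417, 245,  26,  24, 484], dtype=int32))
s9 (array([429.3742, 256.5301]), array([417, 245,  26,  24, 481], dtype=int32))
t0 (array([152.2058, 247.5756]), array([143, 238,  20,  20, 311], dtype=int32))
t2 (array([152.2071, 247.5761]), array([143, 238,  20,  20, 309], dtype=int32))
t9 (array([144.4474, 248.8158]), array([143, 242,   4,  14,  38], dtype=int32))
```

The job is handed in at 20.3 s: the jar is resting in both saddles, the shutter is held about 0.2 mm from the white line, and nothing else moved (the tub's shift in the last top view was the arm hiding it), but I viewed 12 pictures, two over the limit of 10.

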